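Wipe both dovetail flanks of a microscope focus slide on the sprung wiper

ROBOT

A 7-joint arm with a two-finger parallel gripper is mounted at the origin on the work surface. World frame = base frame: x ahead of the robot, y to its left, z up, the work surface at z = 0. Lengths are in m, angles in rad, forces in N, time in s.
With the tool pointing down it reaches from about 0.425 to 0.925 m from the base axis. Payload 6.8 kg.
Tool frame: the origin (TCP) lies midway between the tips of the shut fingers; the grasp point (between the pads) lies 19 mm behind it (r.hold_point_z is the distance from the TCP to the grasp point, in m); z points along the fingers, x is the direction in which the jaws open and shut, and the axes are right-handed (so a half turn about z gives the same grasp; the last joint's range is limited). The gripper opens to 85 mm and grips with 20 to 120 N. Pads are 22 mm wide; open, the fingers measure 114 mm over their backs; the gripper's body (76 mm by 85 mm) begins 54 mm behind the grasp point. The pads swing forward as they close: fully open they stand 13 mm farther back than shut.
Start: joints at [1.081, 0.477, 0.022, 1.555, -0.011, 1.109, -0.083], TCP at [0.252, -0.626, 0.231] pointing down, gripper open.
Joint ranges: [-2.96, 2.96], [-0.34, 2.1], [-1.41, 1.46], [0.24, 2.44], [-1.37, 4.51], [0.17, 1.92], [-2.96, 2.96]. Speed limits (rad/s): [2.39, 2.39, 3.14, 3.14, 3.14, 3.14, 3.14].

INTERFACE

Orientations are given as a unit quaternion [x, y, z, w].
In Python, from cell import r, viewer, ticket gives the robot as it stands. The module is installed in compiled form; this text tells all that it offers.
- The arm moves only by the shell command python3 -m inch 'ROWS' [OPENING] [FORCE]. ROWS is JSON, a list of rows, each a list of 2 entries, a list of its own where there are three numbers: the shift along the tool's x, y, z in units of 0.025 m (1.0 is 0.025 m), then the turn, a rotation vector about the tool's x, y, z in units of 0.12 rad (1.0 is 0.12 rad). In form: [[[x, y, z], [ax, ay, az]], ...]. A call has 1 to 5 rows; each row shifts and turns the pose as measured when the row begins, along the tool's axes as they then stand; what a row does not reach is not made up. A row lasts 1/10 s, in which the tool goes at most 50 mm and 8.59 degrees, less where a joint would pass 70% of its speed; a pose out of reach is approached as far as the arm can. A call with a number of a shift or a turn outside -1 to 1 is refused whole. A call with a gripper value outside its range is refused whole. OPENING is the opening, from 0 (shut) to 1 (fully open), set as the call begins (- or left out, the last holds). The fingers move at their own pace and stop on an object; FORCE is the grip in N (left out, the last holds). Time passes only in rows, so rows that do not move let the fingers close. It gives the time, the measured TCP pose, the force and the opening at its end, in the units of the state.
- r.state(): the state, without advancing time (a new reading comes with each control period).
- viewer.capture(name): name is "scene" or "top"; returns (picture, depth): 480x640x3 uint8, red, green, blue; 480x640 float32, m along the optical axis (not along the pixel's ray), 0 where there is no reading.
- viewer.camera_model(name): a dict with "K" (3x3 intrinsics, pixels), "position" and "orientation" of the camera in the world. Camera axes: x right, y down, z forward; pixel columns grow to the right and rows downward; lengths in m; the calibration is good to about 2 mm. A picture is of the moment at which its call begins. camera_model takes no time and is no camera call.
- ticket.sign_off(): hands the job in, once; it reports no verdict.
The state is a dict: "clock": time; "qpos": joint angles; "qd": joint speeds; "joint_torque": joint torques, N m; "eef_pos": TCP position; "orientation": TCP orientation; "ft_force": force on the tool from outside, world axes, zero at the start; "moment": the same for the moment, N m; "width": opening from 0.0 (shut) to 1.0 (fully open).
Only numpy, scipy, OpenCV 4.12 (cv2) and the standard library are available. Lean on these libraries where they do the work, as an engineer would, in place of code of your own. Each camera call takes 0.05 s, during which the arm holds its last target.

TASK

Wipe the old grease off the microscope focus slide in the chute's tray: lean the slide over so that the bevelled flank on its red-marked side (the reference face, first while the wiper is clean) lies flush on the white nylon wiper, and draw it along its whole length, red-marked end leading, with gentle pressure so that the wiper gives on its springs but never hits its stop. Then turn the slide end for end and wipe the other flank in the same way, again with the red-marked end leading. Lay the slide in the white dish rack up without dropping it, let go, and leave the objectives and the dust cover where they stand.

Things in the scene. Friction and masses are not known exactly. Their poses are not given: they have to be found in the camera images.
- focus_slide: Loose bright metal dovetail bar, 120 mm long, 0.31 to 0.55 kg, a rib with rack on top. Origin: centre of its narrow underside (32 mm wide); x along the bar to the red-marked end, y to the red-marked flank, z up through the rack. Flat top at z = 25 mm, where a red paint mark (40 x 13 mm, and on the end face) lies in the +x +y corner; widest 57 mm over the flanks at z = 22. Starts rack up in the tray.
- rack_grip (a point): Point in the middle of the slide's rib, 45 mm above the slide's origin; axes as the slide's. The rib is black with a brass rack on top, 18 mm thick (y), 100 mm long (x), from 20 mm below this point (the bar's flat top) to 10 mm above it (11.5 over the teeth): the place to grip, across y.
- flank_marked (a point): Middle of the flank on the red-marked side, 22.2 mm out (y) and 10.8 mm up (z) from the slide's origin. Flat, 120 mm long, 25 mm wide on the slope; it overhangs, facing outwards and 30 degrees downwards when the slide stands rack up. z: outward normal; x: as the slide's x (to the marked end); y: down the flank to the underside.
- flank_plain (a point): The same point of the other, mirror-image flank (y = -22.2 mm). z: outward normal; x: as the slide's x (to the red-marked end); y: up the flank, away from the underside.
- wiper_face (a point): Centre of the white nylon wiper's upright face, 72 mm above the bench; moves with it. z: level, out of the face, towards the robot's side within 17 degrees; y: up; x: along the face. Flat 20 mm long, 22 mm high; at each end a 35 degree bevel runs back 8 mm over 11 mm more, so a slide can be laid on squarely or run on from its end. The bench before and under the face is free.
- wiper (a joint): How far the wiper bar is pushed back along its face's -z, in m: 0 at rest, stop at 0.014. Spring: about 2 N to start moving, plus 0.25 N per mm; at 3 to 8 mm it presses well.
- wiper_bracket: Fixed bent steel bracket carrying the wiper on two sprung rods. Origin on the bench below the face at rest; x level, into the bracket (against the face's normal), y along the face, z up. Its upright is 84 mm wide (y), 100 mm high, from x = 45 to 50 mm; the 5 mm foot plate runs behind it to x = 130 mm.
- parts_tray: Fixed grey tray 210 x 210 mm, walls 30 mm high, 4 mm thick, floor 4 mm above the bench, with the aluminium chute joined on. Origin: under the tray's centre, on the bench; z up, y to the chute. The chute, 130 mm wide, begins at y = 90 mm, 36 mm high, and climbs away at 28 degrees to about 0.19 m.
- clean_dish: Fixed white dish with a blue rim for clean parts, 180 mm (x) x 220 mm (y), walls 18 mm high and 4 mm thick, floor 4 mm above the bench. Origin: under its centre, on the bench; z up.
- objective_low: Loose black microscope objective with a yellow band, 27 mm across, 45 mm tall, standing upright near the robot. Origin: centre of its foot. Bystander.
- objective_mid: The same with a blue band, 50 mm tall. Bystander.
- objective_high: The same with a white band, 56 mm tall. Bystander.
- dust_cover: Loose orange plastic dust cover, an upturned cup 100 mm across and 112 mm tall over its knob. Origin: centre of its foot on the bench. Bystander.
Not all that is in view belongs to the job. Of the things like the focus_slide, leave any that is purple; of the rest the larger one is meant.

How it is judged:
On the way, in this order (a step that is already met when the one before it is completed fails the run):
1. the red-marked flank lies flush on the sprung wiper at the slide's red-marked end (x of wiper_face in the frame of flank_marked above 0.038 m and y of wiper_face in the frame of flank_marked between -0.009 and 0.009 m and z of wiper_face in the frame of flank_marked between -0.004 and 0.004 m and angle between the z axis of flank_marked and the z axis of wiper_face, either way round below 0.17 rad and value of joint wiper above 0.0015 m), for 0.1 s.
2. the red-marked flank is still flush on the wiper at the middle of the slide (x of wiper_face in the frame of flank_marked between -0.012 and 0.012 m and y of wiper_face in the frame of flank_marked between -0.009 and 0.009 m and z of wiper_face in the frame of flank_marked between -0.004 and 0.004 m and angle between the z axis of flank_marked and the z axis of wiper_face, either way round below 0.17 rad and value of joint wiper above 0.0015 m), for 0.1 s.
3. the red-marked flank is still flush on the wiper at the slide's unmarked end (x of wiper_face in the frame of flank_marked below -0.038 m and y of wiper_face in the frame of flank_marked between -0.009 and 0.009 m and z of wiper_face in the frame of flank_marked between -0.004 and 0.004 m and angle between the z axis of flank_marked and the z axis of wiper_face, either way round below 0.17 rad and value of joint wiper above 0.0015 m), for 0.1 s.
4. the other flank lies flush on the sprung wiper at the slide's red-marked end (x of wiper_face in the frame of flank_plain above 0.038 m and y of wiper_face in the frame of flank_plain between -0.009 and 0.009 m and z of wiper_face in the frame of flank_plain between -0.004 and 0.004 m and angle between the z axis of flank_plain and the z axis of wiper_face, either way round below 0.17 rad and value of joint wiper above 0.0015 m), for 0.1 s.
5. the other flank is still flush on the wiper at the middle of the slide (x of wiper_face in the frame of flank_plain between -0.012 and 0.012 m and y of wiper_face in the frame of flank_plain between -0.009 and 0.009 m and z of wiper_face in the frame of flank_plain between -0.004 and 0.004 m and angle between the z axis of flank_plain and the z axis of wiper_face, either way round below 0.17 rad and value of joint wiper above 0.0015 m), for 0.1 s.
6. the other flank is still flush on the wiper at the slide's unmarked end (x of wiper_face in the frame of flank_plain below -0.038 m and y of wiper_face in the frame of flank_plain between -0.009 and 0.009 m and z of wiper_face in the frame of flank_plain between -0.004 and 0.004 m and angle between the z axis of flank_plain and the z axis of wiper_face, either way round below 0.17 rad and value of joint wiper above 0.0015 m), for 0.1 s.
7. the slide is brought down onto the dish floor, rack up, while still held (not dropped) (x of focus_slide in the frame of clean_dish between -0.085 and 0.085 m and y of focus_slide in the frame of clean_dish between -0.105 and 0.105 m and z of focus_slide in the frame of clean_dish below 0.01 m and angle between focus_slide's own z axis and vertical below 0.15 rad and contact force between the fingers and focus_slide above 1 N), for 0.05 s.
At the end, for the whole second after the job is handed in: The slide lies released and at rest, rack up (within 9 degrees), on the floor of the white dish (underside less than 10 mm above the bench, centre inside the walls); the wiper is back at rest (under 1 mm); objectives and dust cover stand upright (9 degrees) within 20 mm of where they stood (x of focus_slide in the frame of clean_dish between -0.085 and 0.085 m and y of focus_slide in the frame of clean_dish between -0.105 and 0.105 m and z of focus_slide in the frame of clean_dish below 0.01 m and angle between each of focus_slide, objective_low, objective_mid, objective_high, dust_cover's own z axis and vertical below 0.15 rad and linear speed of focus_slide below 0.02 m/s and angular speed of focus_slide below 0.1 rad/s and contact force between the fingers and focus_slide below 0.1 N and value of joint wiper below 0.001 m and distance of each of objective_low, objective_mid, objective_high, dust_cover from where it was at the start of the episode below 0.02 m); the robot touches nothing.
It fails at once if the wiper is pushed to its stop (more than 13 mm) (value of joint wiper above 0.013 m).
It fails at once if an objective or the dust cover is shifted by more than 20 mm or tipped (distance of any of objective_low, objective_mid, objective_high, dust_cover from where it was at the start of the episode above 0.02 m or angle between any of objective_low, objective_mid, objective_high, dust_cover's own z axis and vertical above 0.3 rad).
It also fails if it takes over 70 s, if anything falls off the work surface, if the arm or the gripper's body presses on something with over 40 N, if the wrist force passes 120 N, or if a joint passes its speed limit or range.

## Working session

There is one attempt and no reset: what is moved stays moved. The work goes in short steps, Python scripts to look and compute and a shell command to move; the robot and the scene stay as the last step left them, time stands still between calls to the robot, and variables do not carry over. Pictures are saved under pics/ and viewed, and the job is handed in when it is done.

```bash
mkdir -p pics; python3 - <<'E'
from cell import r,viewer
import cv2,numpy as np
print(r.state(), r.hold_point_z)
for n in("scene","top"):
    p,d=viewer.capture(n); cv2.imwrite(f"pics/{n}0.png",p[:,:,::-1]); np.save(f"pics/{n}0.npy",d)
    print(n,viewer.camera_model(n), (d>0).mean())
E
```

```text
{'clock': 0.0, 'qpos': array([ 1.08091586,  0.4778251 ,  0.0223082 ,  1.55645574, -0.01153369,
        1.10932514, -0.08311683]), 'qd': array([ 0.00192802, -0.00098797,  0.00210211,  0.0001602 ,  0.00104251,
       -0.0003683 , -0.00144047]), 'joint_torque': array([ 2.55060911e-05, -5.96456516e+01,  1.60801996e+00, -2.81195408e+01,
        1.25047108e-02,  9.55811032e-03,  8.01643210e-06]), 'eef_pos': array([ 0.2512734 , -0.62583395,  0.23030654]), 'orientation': array([ 8.28428799e-01, -5.60093595e-01, -8.07487301e-04, -4.87409367e-04]), 'ft_force': array([1.05261362, 0.21221429, 0.17712929]), 'moment': array([ 0.05271692,  0.05979836, -0.03105254]), 'width': 0.9964832318349932} 0.0187
scene {'K': array([[557.4088693 ,   0.        , 319.59895588],
       [  0.        , 557.4088693 , 250.74225773],
       [  0.        ,   0.        ,   1.        ]]), 'position': array([0.98244008, 0.57163889, 0.78698404]), 'orientation': array([ 0.29820016,  0.87654416, -0.35900103, -0.11775086])} 0.9960416666666667
top {'K': array([[462.05900454,   0.        , 325.38840431],
       [  0.        , 462.05900454, 243.3366408 ],
       [  0.        ,   0.        ,   1.        ]]), 'position': array([0.46276829, 0.01071571, 0.9809087 ]), 'orientation': array([-0.69917817,  0.71433435, -0.0258939 ,  0.01434679])} 0.9961197916666666
```

View pics/scene0.png

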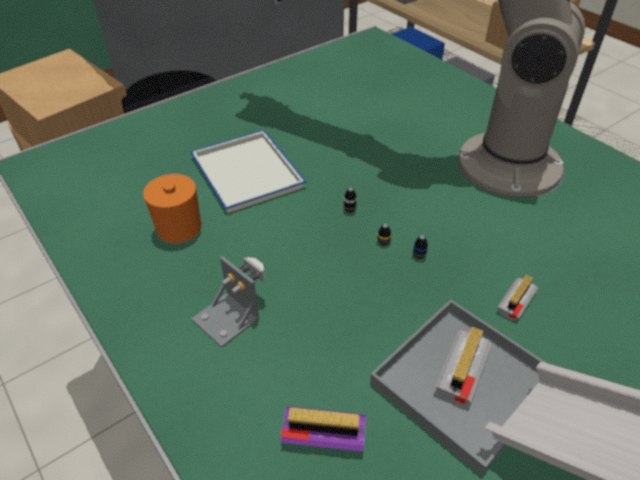

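View pics/top0.png

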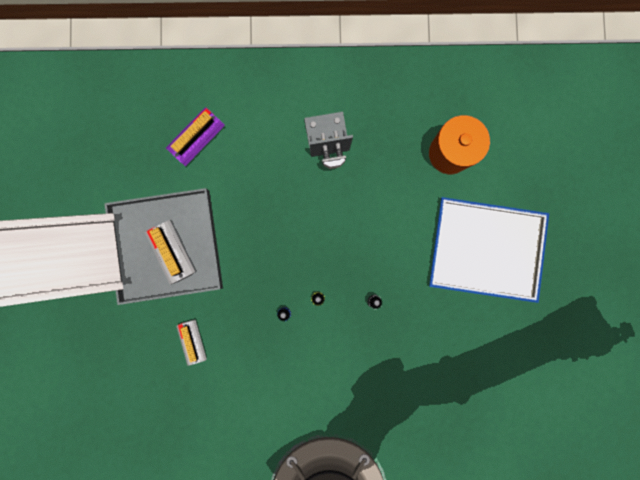

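Candidates for the slide: the tray bar at top (170,251) / scene (464,365), bright metal and large. The small bright one is at top (191,343) / scene (518,297). The purple one is at top (195,137) / scene (324,428). I choose the one in the tray. The wiper is at top (333,160), the dish at (490,250), the cover at (464,141) and the objectives at (283,314), (318,298) and (376,301).

```bash
cat > h.py <<'E'
import cv2,numpy as np
from scipy.spatial.transform import Rotation as R
from cell import r,viewer
def cloud(n,d):
    m=viewer.camera_model(n);K=m["K"];v,u=np.mgrid[0:480,0:640]
    P=np.stack([(u-K[0,2])/K[0,0]*d,(v-K[1,2])/K[1,1]*d,d],-1)
    return P@R.from_quat(m["orientation"]).as_matrix().T+m["position"]
def snap(n,name):
    p,d=viewer.capture(n);cv2.imwrite(f"pics/{name}.png",p[:,:,::-1]);np.save(f"pics/{name}.npy",d);return p,d,cloud(n,d)
def load(n,name):
    p=cv2.imread(f"pics/{name}.png")[:,:,::-1];d=np.load(f"pics/{name}.npy");return p,d,cloud(n,d)
def rect(P):
    (c,s,a)=cv2.minAreaRect((P[:,:2]*1000).astype(np.float32));return np.round(c,1),np.round(s,1),round(a,1)
E
python3 - <<'E'
from h import *
for n,box,wb in(("top",(140,205,200,300),(315,145,355,175)),("scene",(430,320,500,410),(235,250,275,290))):
    p,d,P=load(n,n+"0");hsv=cv2.cvtColor(np.ascontiguousarray(p),cv2.COLOR_RGB2HSV)
    x0,y0,x1,y1=box
    H=hsv[y0:y1,x0:x1];Q=P[y0:y1,x0:x1]
    z=Q[...,2]
    br=(H[...,0]>14)&(H[...,0]<32)&(H[...,1]>110)&(H[...,2]>90)
    rd=((H[...,0]<6)|(H[...,0]>174))&(H[...,1]>150)
    print(n,"z pct",np.percentile(z,[1,50,95,99]))
    print(" brass",br.sum(),rect(Q[br]),np.median(z[br]), Q[br].mean(0))
    print(" red",rd.sum(),rect(Q[rd]),np.median(z[rd]),Q[rd].mean(0))
    bar=(z>0.024)&(z<0.036); print(" flat top",bar.sum(),rect(Q[bar]),np.median(z[bar]))
    x0,y0,x1,y1=wb;H=hsv[y0:y1,x0:x1];Q=P[y0:y1,x0:x1];z=Q[...,2]
    w=(H[...,1]<40)&(H[...,2]>170)&(z>.05)&(z<.1)
    print(" wiper",w.sum(),rect(Q[w]),np.percentile(z[w],[2,50,98]))
    im=p[box[1]:box[3],box[0]:box[2]];im2=p[wb[1]:wb[3],wb[0]:wb[2]]
    f=lambda i:cv2.resize(i,(380,500),interpolation=cv2.INTER_CUBIC)
    cv2.imwrite(f"pics/crop_{n}.png",np.hstack([f(im),f(im2)])[:,:,::-1])
E
```

```text
top z pct [-0.00068851  0.00547885  0.05964247  0.06290605]
 brass 483 (array([469.4, 187.3]), array([343.4,  83.6]), 74.2) 0.05973232178488985 [0.50564629 0.31369507 0.06172926]
 red 40 (array([517.8, 332.9]), array([85.8, 18.7]), 41.8) 0.030688029234366365 [0.53311279 0.34909032 0.03097553]
 flat top 1108 (array([492.7, 322.5]), array([155.9, 118.5]), 7.5) 0.029239915706922914
 wiper 129 (array([688.2, -24.8]), array([42.1, 39.6]), 1.0) [0.07525582 0.08339005 0.08785748]
scene z pct [0.0003654  0.0069301  0.06029151 0.06222836]
 brass 601 (array([704.9, 419.5]), array([632.8,  18.8]), 27.0) 0.0601412960141634 [0.51053436 0.32005989 0.06211985]
 red 225 (array([536.8, 349.2]), array([41.9, 15.5]), 17.1) 0.02992720213241229 [0.53972252 0.34956356 0.02859145]
 flat top 1834 (array([492.9, 313.5]), array([154.3, 112.5]), 48.4) 0.029152178223391056
 wiper 90 (array([673.5, -24. ]), array([13.9, 38.6]), 4.8) [0.08137757 0.08359287 0.08659305]
```

```bash
python3 - <<'E'
from h import *
p,d,P=load("top","top0");z=P[...,2]
def reg(nm,x0,y0,x1,y1,zl,zh):
    Q=P[y0:y1,x0:x1];m=(Q[...,2]>zl)&(Q[...,2]<zh);print(nm,m.sum(),rect(Q[m]),Q[m].mean(0).round(4),np.percentile(Q[m][:,2],98).round(3))
reg("tray",100,180,225,308,.024,.034)
reg("dish",425,190,555,310,.012,.03)
reg("cover",420,100,500,180,.05,.13)
reg("cover",420,100,500,180,.09,.13)
reg("o1",270,300,298,328,.03,.07);reg("o2",305,285,330,310,.03,.07);reg("o3",365,285,390,315,.03,.07)
reg("upright",295,105,365,170,.085,.12)
reg("foot",295,105,365,170,.003,.01)
reg("small",170,310,215,370,.01,.06)
reg("purple",160,100,230,170,.01,.06)
E
```

```text
tray 1764 (array([519. , 329.6]), array([210.4, 211. ]), 7.4) [0.5148 0.3086 0.0294] 0.033
dish 1831 (array([ 497.8, -350. ]), array([232.5, 190.6]), 80.3) [ 0.4984 -0.354   0.018 ] 0.022
cover 2369 (array([ 707. , -277.6]), array([98.6, 99.1]), 32.2) [ 0.7032 -0.273   0.0972] 0.112
cover 2090 (array([ 707.1, -277.6]), array([98.6, 98.9]), 33.1) [ 0.7061 -0.2765  0.1007] 0.113
o1 136 (array([374. ,  83.5]), array([24.5, 26.1]), 43.0) [0.3749 0.0825 0.0428] 0.053
o2 120 (array([403.6,  12.6]), array([24.5, 23.1]), 41.2) [0.404  0.0127 0.0391] 0.048
o3 144 (array([ 395. , -103.4]), array([24.8, 24.5]), 87.8) [ 0.3956 -0.1023  0.0485] 0.06
upright 254 (array([692.5, -22.8]), array([49.6, 83.7]), 8.8) [ 0.706  -0.0215  0.0946] 0.102
foot 976 (array([746.9, -19.6]), array([147.9, 140.1]), 89.0) [ 0.764  -0.0124  0.0054] 0.009
small 827 (array([319.5, 275.1]), array([85.6, 41.3]), 15.6) [0.3207 0.2724 0.0254] 0.043
purple 1532 (array([748.1, 262.9]), array([ 60.2, 120.7]), 45.8) [0.7437 0.2593 0.0363] 0.058
```

View pics/crop_top.png

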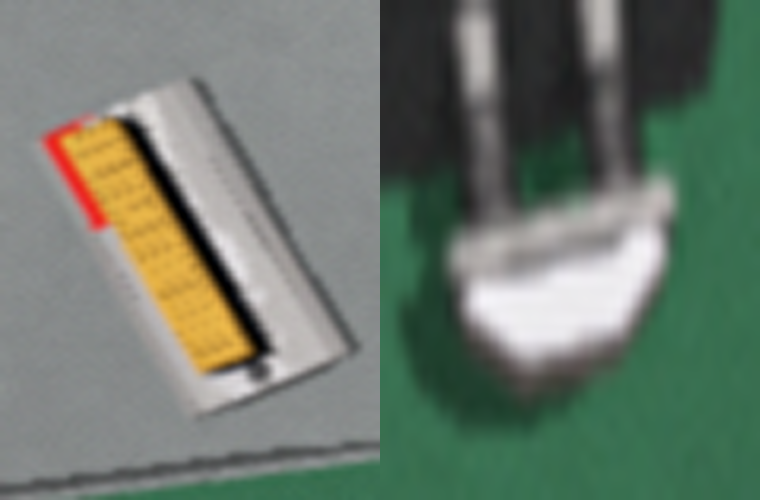

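View pics/crop_scene.png

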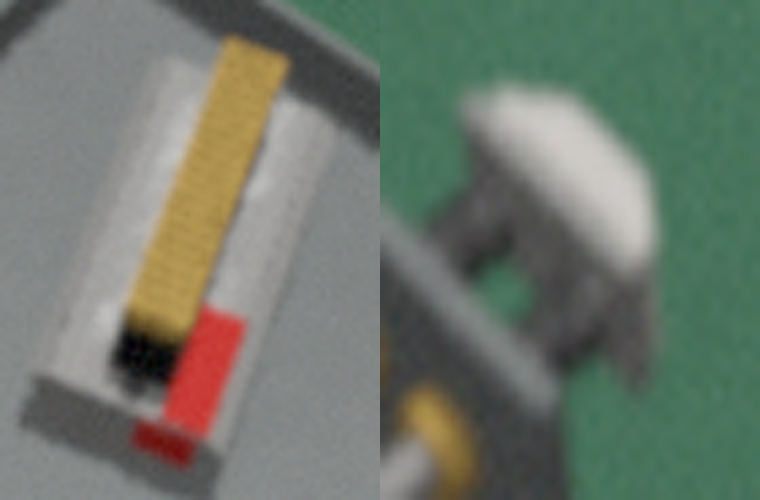

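```bash
python3 - <<'E'
from h import *
c0=np.array([.505,.316])
allb=[]
for n in("top","scene"):
    p,d,P=load(n,n+"0");hsv=cv2.cvtColor(np.ascontiguousarray(p),cv2.COLOR_RGB2HSV)
    near=np.linalg.norm(P[...,:2]-c0,axis=-1)<.075
    b=near&(P[...,2]>.050)&(P[...,2]<.066)
    print(n,"rib",b.sum(),rect(P[b]))
    t=near&(P[...,2]>.025)&(P[...,2]<.033);print(" bar",t.sum(),rect(P[t]))
    rd=near&((hsv[...,0]<6)|(hsv[...,0]>174))&(hsv[...,1]>150)&(P[...,2]>.025)
    print(" red",P[rd].mean(0),rect(P[rd]))
    c1=np.array([.66,-.024]);nw=np.linalg.norm(P[...,:2]-c1,axis=-1)<.06
    for lo,hi in((.055,.07),(.07,.08),(.08,.09)):
        w=nw&(hsv[...,1]<50)&(hsv[...,2]>120)&(P[...,2]>lo)&(P[...,2]<hi)&(P[...,0]<.682)
        if w.sum()>3:print(" wiper",lo,w.sum(),rect(P[w]),np.sort(P[w][:,0])[:6].round(4),P[w][:,1].min(),P[w][:,1].max())
    # upright plane
    u=nw&(P[...,2]>.085)
    U=(np.linalg.norm(P[...,:2]-np.array([.70,-.02]),axis=-1)<.06)&(P[...,2]>.09)&(P[...,2]<.108)
    print(" upright top",U.sum(),rect(P[U]))
E
```

```text
top rib 523 (array([506.2, 315.4]), array([100.5,  19.4]), 25.5)
 bar 949 (array([506.1, 315.5]), array([120.3,  57.2]), 25.4)
 red [0.53311279 0.34909032 0.03097553] (array([517.8, 332.9]), array([85.8, 18.7]), 41.8)
 wiper 0.07 10 (array([672.3, -28. ]), array([32.7, 12.6]), 83.0) [0.6664 0.667  0.6686 0.6688 0.6713 0.6726] -0.04502771760512286 -0.011133932277382939
 wiper 0.08 145 (array([674.2, -24.7]), array([15.3, 41.8]), 7.8) [0.6656 0.666  0.666  0.6663 0.6671 0.6672] -0.04482342234994941 -0.003362800666182667
 upright top 173 (array([713.8, -19.3]), array([ 6.4, 83.4]), 9.0)
scene rib 684 (array([506.7, 317.1]), array([102.4,  17.9]), 25.4)
 bar 1650 (array([507. , 317.1]), array([123.8,  56.9]), 25.4)
 red [0.53665204 0.34869578 0.03031927] (array([536.7, 348.1]), array([40.5, 13.8]), 25.1)
 wiper 0.08 125 (array([674.4, -22.7]), array([15.7, 45.5]), 4.3) [0.6662 0.6665 0.6669 0.6673 0.6674 0.6676] -0.04523976572883903 0.00045942596420012194
 upright top 233 (array([714.5, -18.4]), array([ 6.9, 85.6]), 8.4)
```

The crop shows the large bright bar with the red mark at its far-left corner. Slide centre is about (0.5065, 0.3163), yaw 25.4°. The wiper face is about (0.667, -0.026), facing the robot at 8.8°. Next I write a helper that works out how far to go.

```bash
cat > plan.py <<'E'
import sys
from h import *
def tool(az,tilt):
    a=np.radians(az);t=np.radians(tilt);h=np.array([np.cos(a),np.sin(a),0]);u=np.array([0,0,1.])
    x=np.cos(t)*h+np.sin(t)*u;z=-np.cos(t)*u+np.sin(t)*h
    return R.from_matrix(np.stack([x,np.cross(z,x),z],1))
def plan(pos,az,tilt,n=None):
    s=r.state();p0=s["eef_pos"];q0=R.from_quat(s["orientation"]);q1=tool(az,tilt);pos=np.array(pos)
    rv=(q0.inv()*q1).as_rotvec();D=np.linalg.norm(pos-p0)
    need=max(D/.025,np.abs(rv).max()/.12)
    n=n or max(1,int(np.ceil(need*1.03)))
    print("dist mm",round(D*1000,1),"turn",rv.round(3),"rows",n,"t",round(float(s["clock"]),2))
    for i in range(n):
        q=q0*R.from_rotvec(rv*i/n)
        sh=q.inv().apply((pos-p0)/n)/.025
        print("  " if i%5 else "--",sh.round(2).tolist(),(rv/n/.12).round(2).tolist())
if __name__=="__main__":
    a=[float(v) for v in sys.argv[1:]]
    plan(a[:3],a[3],a[4],int(a[5]) if len(a)>5 else None)
E
python3 plan.py .5 -.35 .25 0 0
python3 -m inch '[[[0,0,0],[0,0,0]]]' 1 80
```

```text
dist mm 371.9 turn [-1.000e-03  1.000e-03 -1.189e+00] rows 16 t 0.1
-- [-0.41, -0.83, -0.05] [-0.0, 0.0, -0.62]
   [-0.35, -0.86, -0.05] [-0.0, 0.0, -0.62]
   [-0.28, -0.89, -0.05] [-0.0, 0.0, -0.62]
   [-0.21, -0.9, -0.05] [-0.0, 0.0, -0.62]
   [-0.15, -0.92, -0.05] [-0.0, 0.0, -0.62]
-- [-0.08, -0.93, -0.05] [-0.0, 0.0, -0.62]
   [-0.01, -0.93, -0.05] [-0.0, 0.0, -0.62]
   [0.06, -0.93, -0.05] [-0.0, 0.0, -0.62]
   [0.13, -0.92, -0.05] [-0.0, 0.0, -0.62]
   [0.2, -0.91, -0.05] [-0.0, 0.0, -0.62]
-- [0.26, -0.89, -0.05] [-0.0, 0.0, -0.62]
   [0.33, -0.87, -0.05] [-0.0, 0.0, -0.62]
   [0.39, -0.84, -0.05] [-0.0, 0.0, -0.62]
   [0.45, -0.81, -0.05] [-0.0, 0.0, -0.62]
   [0.51, -0.77, -0.05] [-0.0, 0.0, -0.62]
-- [0.57, -0.73, -0.05] [-0.0, 0.0, -0.62]
clock: 0.2
eef_pos: [0.2512, -0.6257, 0.23]
orientation: [0.828, -0.56, -0.001, -0.001]
ft_force: [-0.4, -0.9, 0.7]
width: 1.003
```

```bash
python3 -m inch '[[[-0.4,-0.8,-0.05],[0,0,-0.6]],[[-0.3,-0.9,-0.05],[0,0,-0.6]],[[-0.3,-0.9,-0.05],[0,0,-0.6]],[[-0.2,-0.9,-0.05],[0,0,-0.6]],[[-0.1,-0.9,-0.05],[0,0,-0.6]]]' | head -3
python3 -m inch '[[[0,-1,-0.05],[0,0,-0.6]],[[0,-1,-0.05],[0,0,-0.6]],[[0.1,-1,-0.05],[0,0,-0.6]],[[0.1,-0.9,-0.05],[0,0,-0.6]],[[0.2,-0.9,-0.05],[0,0,-0.6]]]' | head -3
python3 plan.py .58 0 .25 60 0
```

```text
clock: 0.7
eef_pos: [0.3303, -0.5388, 0.2345]
orientation: [0.918, -0.397, -0.003, -0.001]
clock: 1.2
eef_pos: [0.42, -0.4414, 0.2413]
orientation: [0.978, -0.211, -0.002, -0.001]
dist mm 469.6 turn [-0.005  0.003 -1.472] rows 20 t 1.2
-- [-0.07, -0.94, -0.02] [-0.0, 0.0, -0.61]
   [-0.0, -0.94, -0.02] [-0.0, 0.0, -0.61]
   [0.07, -0.94, -0.02] [-0.0, 0.0, -0.61]
   [0.13, -0.93, -0.02] [-0.0, 0.0, -0.61]
   [0.2, -0.92, -0.02] [-0.0, 0.0, -0.61]
-- [0.27, -0.9, -0.02] [-0.0, 0.0, -0.61]
   [0.33, -0.88, -0.02] [-0.0, 0.0, -0.61]
   [0.4, -0.85, -0.02] [-0.0, 0.0, -0.61]
   [0.46, -0.82, -0.02] [-0.0, 0.0, -0.61]
   [0.52, -0.78, -0.02] [-0.0, 0.0, -0.61]
-- [0.57, -0.74, -0.02] [-0.0, 0.0, -0.61]
   [0.63, -0.7, -0.02] [-0.0, 0.0, -0.61]
   [0.68, -0.65, -0.02] [-0.0, 0.0, -0.61]
   [0.72, -0.6, -0.02] [-0.0, 0.0, -0.61]
   [0.77, -0.54, -0.02] [-0.0, 0.0, -0.61]
-- [0.8, -0.49, -0.02] [-0.0, 0.0, -0.61]
   [0.84, -0.43, -0.02] [-0.0, 0.0, -0.61]
   [0.87, -0.36, -0.02] [-0.0, 0.0, -0.61]
   [0.89, -0.3, -0.02] [-0.0, 0.0, -0.61]
   [0.91, -0.23, -0.02] [-0.0, 0.0, -0.61]
```

Tracking works well, so I continue.

```bash
python3 -m inch '[[[-0.1,-1,0],[0,0,-0.6]],[[0,-1,0],[0,0,-0.6]],[[0,-1,0],[0,0,-0.6]],[[0.1,-1,0],[0,0,-0.6]],[[0.2,-1,0],[0,0,-0.6]]]' | head -3
python3 -m inch '[[[0.25,-0.9,0],[0,0,-0.6]],[[0.3,-0.9,0],[0,0,-0.6]],[[0.4,-0.9,0],[0,0,-0.6]],[[0.45,-0.85,0],[0,0,-0.6]],[[0.5,-0.8,0],[0,0,-0.6]]]' | head -3
python3 -m inch '[[[0.6,-0.75,0],[0,0,-0.6]],[[0.65,-0.7,0],[0,0,-0.6]],[[0.7,-0.65,0],[0,0,-0.6]],[[0.75,-0.6,0],[0,0,-0.6]],[[0.8,-0.55,0],[0,0,-0.6]]]' | head -3
python3 plan.py .5065 .3163 .15 115.4 0
```

```text
clock: 1.7
eef_pos: [0.4612, -0.3113, 0.2416]
orientation: [1.0, -0.016, -0.002, -0.002]
clock: 2.2
eef_pos: [0.4973, -0.1863, 0.2422]
orientation: [0.984, 0.179, -0.002, -0.002]
clock: 2.7
eef_pos: [0.5363, -0.0615, 0.2424]
orientation: [0.93, 0.367, -0.001, -0.002]
dist mm 390.0 turn [-0.004 -0.002 -1.261] rows 17 t 2.7
-- [0.56, -0.7, 0.22] [-0.0, -0.0, -0.62]
   [0.61, -0.65, 0.22] [-0.0, -0.0, -0.62]
   [0.65, -0.61, 0.22] [-0.0, -0.0, -0.62]
   [0.7, -0.56, 0.22] [-0.0, -0.0, -0.62]
   [0.74, -0.5, 0.22] [-0.0, -0.0, -0.62]
-- [0.77, -0.45, 0.22] [-0.0, -0.0, -0.62]
   [0.8, -0.39, 0.22] [-0.0, -0.0, -0.62]
   [0.83, -0.33, 0.22] [-0.0, -0.0, -0.62]
   [0.85, -0.27, 0.22] [-0.0, -0.0, -0.62]
   [0.87, -0.2, 0.22] [-0.0, -0.0, -0.62]
-- [0.88, -0.14, 0.22] [-0.0, -0.0, -0.62]
   [0.89, -0.07, 0.22] [-0.0, -0.0, -0.62]
   [0.89, -0.01, 0.22] [-0.0, -0.0, -0.62]
   [0.89, 0.06, 0.22] [-0.0, -0.0, -0.62]
   [0.88, 0.13, 0.22] [-0.0, -0.0, -0.62]
-- [0.87, 0.19, 0.22] [-0.0, -0.0, -0.62]
   [0.85, 0.26, 0.22] [-0.0, -0.0, -0.62]
```

```bash
python3 -m inch '[[[0.6,-0.7,0.2],[0,0,-0.6]],[[0.6,-0.65,0.2],[0,0,-0.6]],[[0.65,-0.6,0.2],[0,0,-0.6]],[[0.7,-0.55,0.2],[0,0,-0.6]],[[0.75,-0.5,0.2],[0,0,-0.6]]]' | head -3
python3 -m inch '[[[0.75,-0.45,0.2],[0,0,-0.6]],[[0.8,-0.4,0.2],[0,0,-0.6]],[[0.85,-0.35,0.2],[0,0,-0.6]],[[0.85,-0.25,0.2],[0,0,-0.6]],[[0.85,-0.2,0.2],[0,0,-0.6]]]' | head -3
python3 -m inch '[[[0.9,-0.15,0.2],[0,0,-0.6]],[[0.9,-0.1,0.2],[0,0,-0.6]],[[0.9,0,0.2],[0,0,-0.6]],[[0.9,0.05,0.2],[0,0,-0.6]],[[0.9,0.1,0.2],[0,0,-0.6]]]' | head -3
python3 plan.py .5065 .3163 .10 115.4 0
```

```text
clock: 3.2
eef_pos: [0.5271, 0.0604, 0.2158]
orientation: [0.84, 0.542, -0.001, -0.002]
clock: 3.7
eef_pos: [0.5112, 0.1797, 0.1884]
orientation: [0.719, 0.695, -0.001, -0.002]
clock: 4.2
eef_pos: [0.4911, 0.2998, 0.1608]
orientation: [0.57, 0.821, -0.001, -0.003]
dist mm 64.9 turn [-0.004 -0.004 -0.086] rows 3 t 4.2
-- [0.13, 0.27, 0.81] [-0.01, -0.01, -0.24]
   [0.12, 0.28, 0.81] [-0.01, -0.01, -0.24]
   [0.12, 0.28, 0.81] [-0.01, -0.01, -0.24]
```

```bash
python3 -m inch '[[[0.15,0.3,0.8],[0,0,-0.25]],[[0.1,0.3,0.8],[0,0,-0.25]],[[0.1,0.3,0.8],[0,0,-0.2]],[[0,0,0],[0,0,0]]]' | head -3
python3 plan.py .5065 .3163 .034 115.4 0
python3 - <<'E'
from h import *
a=snap("scene","s1")[0];b=snap("top","t1")[0]
cv2.imwrite("pics/c1.png",np.hstack([cv2.resize(a[260:460,380:580],(400,400)),cv2.resize(b[170:320,100:250],(400,400))])[:,:,::-1])
E
```

```text
clock: 4.6
eef_pos: [0.5039, 0.3256, 0.0977]
orientation: [0.525, 0.851, 0.001, -0.004]
dist mm 64.4 turn [-0.004 -0.008  0.022] rows 3 t 4.6
-- [-0.13, -0.02, 0.85] [-0.01, -0.02, 0.06]
   [-0.13, -0.02, 0.85] [-0.01, -0.02, 0.06]
   [-0.13, -0.02, 0.85] [-0.01, -0.02, 0.06]
```

View pics/c1.png

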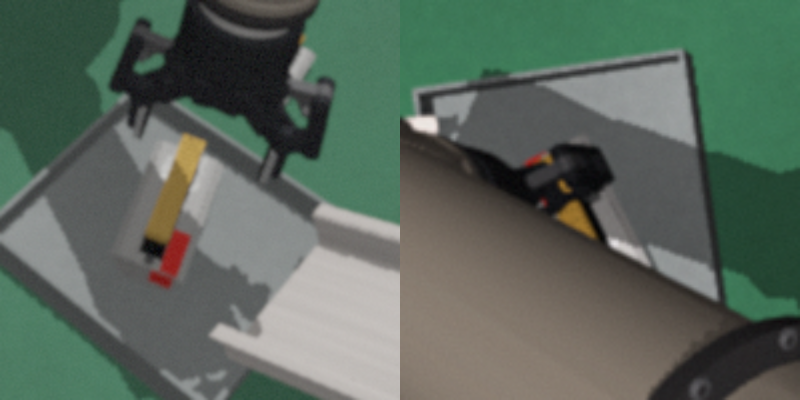

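The gripper straddles the rib of the red-marked bar (left crop, around (175,215)). Next I descend with corrections.

```bash
python3 -m inch '[[[-0.2,0,0.6],[0,0,0.1]],[[-0.2,0,0.6],[0,0,0.1]],[[0,0,0.3],[0,0,0]],[[0,0,0],[0,0,0]]]' | head -4
python3 plan.py .5065 .3163 .034 115.4 0 1
```

```text
clock: 5.1
eef_pos: [0.51, 0.316, 0.0621]
orientation: [0.537, 0.843, 0.003, -0.002]
ft_force: [0.1, 0.4, -0.4]
dist mm 28.3 turn [ 0.003 -0.007 -0.007] rows 1 t 5.1
-- [0.06, -0.12, 1.12] [0.02, -0.06, -0.06]
```

```bash
python3 -m inch '[[[0.05,-0.1,0.5],[0,0,-0.05]],[[0,0,0.5],[0,-0.05,0]],[[0,0,0],[0,0,0]]]' | head -4
python3 plan.py .5065 .3163 .034 115.4 0 1
```

```text
clock: 5.4
eef_pos: [0.5071, 0.3159, 0.0352]
orientation: [0.535, 0.845, 0.001, 0.001]
ft_force: [0.1, -0.4, 0.5]
dist mm 1.4 turn [ 0.003 -0.    -0.001] rows 1 t 5.4
-- [0.02, -0.01, 0.05] [0.02, -0.0, -0.01]
```

```bash
python3 -m inch '[[[0,0,0.05],[0,0,0]],[[0,0,0],[0,0,0]],[[0,0,0],[0,0,0]],[[0,0,0],[0,0,0]],[[0,0,0],[0,0,0]]]' 0 80
python3 -m inch '[[[0,0,0],[0,0,0]],[[0,0,0],[0,0,0]],[[0,0,0],[0,0,0]],[[0,0,0],[0,0,0]],[[0,0,0],[0,0,0]]]'
python3 plan.py .5065 .3163 .034 115.4 0 1
```

```text
clock: 5.9
eef_pos: [0.5073, 0.3171, 0.0347]
orientation: [0.534, 0.845, 0.002, 0.001]
ft_force: [0.5, 1.4, -3.7]
width: 0.199
clock: 6.4
eef_pos: [0.5072, 0.3169, 0.0346]
orientation: [0.534, 0.845, 0.002, 0.001]
ft_force: [0.5, 0.3, -1.5]
width: 0.196
dist mm 1.1 turn [ 0.004 -0.001 -0.   ] rows 1 t 6.4
-- [-0.01, -0.04, 0.03] [0.03, -0.01, -0.0]
```

Gripped; the jaw opening matches the rib. Lift next.

```bash
python3 -m inch '[[[0,0,-0.4],[0,0,0]],[[0,0,-1],[0,0,0]],[[0,0,-1],[0,0,0]],[[0,0,-1],[0,0,0]],[[0,0,-1],[0,0,0]]]'
python3 -m inch '[[[0,0,-0.8],[0,0,0]],[[0,0,-0.2],[0,0,0]]]'
python3 plan.py .59 .0103 .16 8.8 30
```

```text
clock: 6.9
eef_pos: [0.5035, 0.3133, 0.1447]
orientation: [0.534, 0.845, -0.004, -0.002]
ft_force: [0.6, -0.4, -3.4]
width: 0.192
clock: 7.1
eef_pos: [0.5041, 0.3142, 0.1742]
orientation: [0.534, 0.846, -0.002, -0.001]
ft_force: [0.4, 0.2, -4.2]
width: 0.189
dist mm 316.1 turn [-0.488  0.366  1.813] rows 16 t 7.1
-- [-0.78, -0.13, 0.04] [-0.25, 0.19, 0.94]
   [-0.79, -0.04, 0.02] [-0.25, 0.19, 0.94]
   [-0.79, 0.04, -0.0] [-0.25, 0.19, 0.94]
   [-0.78, 0.13, -0.02] [-0.25, 0.19, 0.94]
   [-0.76, 0.22, -0.03] [-0.25, 0.19, 0.94]
-- [-0.73, 0.31, -0.04] [-0.25, 0.19, 0.94]
   [-0.69, 0.39, -0.04] [-0.25, 0.19, 0.94]
   [-0.64, 0.47, -0.05] [-0.25, 0.19, 0.94]
   [-0.58, 0.54, -0.04] [-0.25, 0.19, 0.94]
   [-0.51, 0.6, -0.04] [-0.25, 0.19, 0.94]
-- [-0.44, 0.65, -0.03] [-0.25, 0.19, 0.94]
   [-0.36, 0.7, -0.02] [-0.25, 0.19, 0.94]
   [-0.28, 0.74, -0.01] [-0.25, 0.19, 0.94]
   [-0.2, 0.77, 0.01] [-0.25, 0.19, 0.94]
   [-0.11, 0.78, 0.03] [-0.25, 0.19, 0.94]
-- [-0.02, 0.79, 0.05] [-0.25, 0.19, 0.94]
```

```bash
python3 -m inch '[[[-0.8,-0.1,0],[-0.25,0.2,0.9]],[[-0.8,-0.05,0],[-0.25,0.2,0.9]],[[-0.8,0,0],[-0.25,0.2,0.9]],[[-0.8,0.1,0],[-0.25,0.2,0.9]],[[-0.75,0.2,0],[-0.25,0.2,0.9]]]' |head -3
python3 -m inch '[[[-0.75,0.3,0],[-0.25,0.2,0.9]],[[-0.7,0.4,0],[-0.25,0.2,0.9]],[[-0.65,0.45,-0.05],[-0.25,0.2,0.9]],[[-0.6,0.55,-0.05],[-0.25,0.2,0.9]],[[-0.5,0.6,-0.05],[-0.25,0.2,0.9]]]' |head -3
python3 -m inch '[[[-0.45,0.65,0],[-0.25,0.2,0.9]],[[-0.35,0.7,0],[-0.25,0.2,0.9]],[[-0.3,0.75,0],[-0.25,0.2,0.9]]]'
python3 plan.py .59 .0103 .12 8.8 30; python3 -c "from cell import r;print(r.state()['qpos'].round(2))"
```

```text
clock: 7.6
eef_pos: [0.528, 0.219, 0.1683]
orientation: [0.741, 0.664, 0.095, -0.013]
clock: 8.1
eef_pos: [0.5521, 0.1156, 0.156]
orientation: [0.889, 0.421, 0.179, -0.023]
clock: 8.4
eef_pos: [0.5663, 0.0549, 0.1481]
orientation: [0.941, 0.255, 0.221, -0.027]
ft_force: [0.7, 0.5, -3.5]
width: 0.193
dist mm 57.8 turn [-0.114  0.066  0.349] rows 3 t 8.4
-- [-0.2, 0.65, 0.37] [-0.32, 0.18, 0.97]
   [-0.13, 0.65, 0.39] [-0.32, 0.18, 0.97]
   [-0.06, 0.65, 0.41] [-0.32, 0.18, 0.97]
[ 0.34  0.3  -0.56  2.18  0.23  0.27  0.16]
```

```bash
python3 -m inch '[[[-0.2,0.6,0.2],[-0.3,0.2,0.9]],[[-0.1,0.6,0.2],[-0.3,0.2,0.9]],[[-0.1,0.6,0.2],[-0.3,0.2,0.9]],[[0,0,0],[0,0,0]]]'
python3 plan.py .6018 .0103 .085 8.8 30; python3 -c "from cell import r;print(r.state()['qpos'].round(2))"
```

```text
clock: 8.8
eef_pos: [0.5722, 0.0215, 0.1329]
orientation: [0.96, 0.143, 0.241, -0.018]
ft_force: [0.2, 0.1, -4.4]
width: 0.197
dist mm 57.4 turn [-0.035  0.034  0.133] rows 3 t 8.8
-- [-0.01, 0.23, 0.73] [-0.1, 0.09, 0.37]
   [-0.0, 0.22, 0.73] [-0.1, 0.09, 0.37]
   [-0.0, 0.22, 0.73] [-0.1, 0.09, 0.37]
[ 0.33  0.32 -0.51  2.23  0.62  0.18 -0.42]
```

q6 is close to its lower limit (0.18 against 0.17). I'll identify a simple kinematic model from measured states so I can choose a reachable pose.

```bash
cat > kin.py <<'E'
import numpy as np, itertools
from scipy.spatial.transform import Rotation as R
from scipy.optimize import least_squares
def fk(q,par,s):
    c,h,L1,L2,L3,c7,e1,e2=par
    A=R.from_euler('z',s[0]*q[0]+c);p=np.array([0,0,h])
    A=A*R.from_euler('y',q[1]);p=p+A.apply([0,0,L1*0])
    A=A*R.from_euler('z',s[1]*q[2]);p=p+A.apply([e1,0,L1])
    A=A*R.from_euler('y',q[3]);A=A*R.from_euler('z',s[2]*q[4]);p=p+A.apply([e2,0,L2])
    A=A*R.from_euler('y',q[5]);A=A*R.from_euler('z',s[3]*q[6]+c7);p=p+A.apply([0,0,L3])
    return p,A
E
python3 - <<'E'
from kin import *
from cell import r
s=r.state()
data=[(np.array([1.08091586,0.4778251,0.0223082,1.55645574,-0.01153369,1.10932514,-0.08311683]),np.array([0.2512734,-0.62583395,0.23030654]),np.array([.828428799,-.560093595,-.000807,-.000487])),
(s["qpos"],s["eef_pos"],s["orientation"])]
np.savez("kd.npz",q=[d[0] for d in data],p=[d[1] for d in data],o=[d[2] for d in data])
res=[]
for sg in itertools.product([1,-1],repeat=4):
    def f(x):
        o=[]
        for q,p,w in data:
            P,A=fk(q,x,sg);o+=list((P-p)*5);o+=list((A.inv()*R.from_quat(w)).as_rotvec())
        return o+list(1e-3*np.array(x[6:]))
    for c7 in(0,3.14):
        S=least_squares(f,[-.1,.3,.4,.4,.25,c7,0,0]);res.append((S.cost,sg,S.x))
res.sort(key=lambda t:t[0])
for t in res[:3]:print(t[0],t[1],t[2].round(3))
E
```

```text
4.288771260319025e-06 (-1, -1, -1, -1) [-0.     8.971 -4.851  2.685  0.334  3.141  1.744  2.344]
4.288771260362141e-06 (-1, -1, -1, -1) [-0.     8.971 -4.851  2.685  0.334  3.141  1.744  2.344]
0.07775160731226592 (-1, -1, 1, 1) [  -0.378   89.219 -173.404  -21.563 -101.595    2.676  109.649   -4.687]
```

```bash
cat >> plan.py <<'E'
    import json
    s=r.state();open("log.jsonl","a").write(json.dumps([s["qpos"].tolist(),s["eef_pos"].tolist(),s["orientation"].tolist()])+"\n")
    print("q",s["qpos"].round(2))
E
python3 plan.py .61 .0103 .14 8.8 30
python3 -m inch '[[[0.5,0,0.2],[0,0,0]],[[0.5,0,0],[0,0,0]]]'
python3 plan.py .61 .0103 .14 8.8 30
```

```text
dist mm 40.0 turn [-0.035  0.034  0.133] rows 2 t 8.8
-- [0.64, 0.43, 0.2] [-0.15, 0.14, 0.55]
   [0.67, 0.39, 0.22] [-0.15, 0.14, 0.55]
q [ 0.33  0.32 -0.51  2.23  0.62  0.18 -0.42]
clock: 9.0
eef_pos: [0.5939, 0.0289, 0.1385]
orientation: [0.96, 0.145, 0.238, -0.018]
ft_force: [-0.3, 0.2, -3.8]
width: 0.193
dist mm 24.7 turn [-0.036  0.04   0.137] rows 2 t 9.0
-- [0.19, 0.45, 0.08] [-0.15, 0.17, 0.57]
   [0.21, 0.43, 0.09] [-0.15, 0.17, 0.57]
q [ 0.33  0.34 -0.53  2.17  0.6   0.23 -0.39]
```

```bash
python3 -m inch '[[[0.3,0.45,0.1],[-0.15,0.2,0.6]],[[0.3,0.4,0.1],[-0.15,0.15,0.55]],[[0,0,0],[0,0,0]]]'
python3 plan.py .61 .0103 .12 8.8 30
```

```text
clock: 9.3
eef_pos: [0.6208, 0.0158, 0.1453]
orientation: [0.962, 0.074, 0.262, -0.022]
ft_force: [-0.3, 0.9, -4.7]
width: 0.195
dist mm 28.1 turn [-0.003 -0.009 -0.001] rows 2 t 9.3
-- [-0.45, 0.08, 0.32] [-0.01, -0.04, -0.0]
   [-0.45, 0.08, 0.32] [-0.01, -0.04, -0.0]
q [ 0.25  0.34 -0.42  2.16  0.7   0.18 -0.62]
```

```bash
cat > kin.py <<'E'
import numpy as np, json
from scipy.spatial.transform import Rotation as R
from scipy.optimize import least_squares
E_=lambda a,v:R.from_euler(a,v)
def fk(q,par):
    h,x1,y1,L1,ye,L2,yw,L3,xw=par
    A=E_('z',-q[0]);p=np.array([0,0,h])+A.apply([x1,y1,0])
    A=A*E_('y',q[1])*E_('z',-q[2]);p=p+A.apply([0,ye,L1])
    A=A*E_('y',q[3])*E_('z',-q[4]);p=p+A.apply([0,yw,L2])
    A=A*E_('y',q[5]);p=p+A.apply([xw,0,0]);A=A*E_('z',-q[6]+np.pi);p=p+A.apply([0,0,L3])
    return p,A
def data():
    k=np.load("kd.npz");D=[(q,p,o) for q,p,o in zip(k["q"],k["p"],k["o"])]
    D+=[tuple(map(np.array,json.loads(l))) for l in open("log.jsonl")]
    return D
def fit():
    D=data()
    f=lambda x:np.concatenate([fk(q,x)[0]-p for q,p,o in D]+[3e-3*(x-np.array([.3,0,.0,.4,0,.4,0,.25,0]))])
    S=least_squares(f,[.3,0,0,.4,0,.4,0,.25,0]);return S.x,f(S.x)[:3*len(D)]
E
python3 - <<'E'
from kin import *
x,e=fit();print(x.round(3),(e*1000).round(1))
for q,p,o in data():print((fk(q,x)[1].inv()*R.from_quat(o)).magnitude().round(4),end=' ')
E
```

```text
[ 0.29   0.001 -0.031  0.539 -0.031  0.472  0.     0.327 -0.   ] [-0. -0.  0.  0. -0. -0.  0. -0. -0. -0.  0.  0. -0.  0. -0.]Traceback (most recent call last):
  File "<stdin>", line 3, in <module>
AttributeError: 'float' object has no attribute 'round'
```

```bash
cat > ik.py <<'E'
from kin import *
import sys
lo=np.array([-2.96,-.34,-1.41,.24,-1.37,.17,-2.96]);hi=np.array([2.96,2.1,1.46,2.44,4.51,1.92,2.96])
X,_=fit()
def tool(az,tilt):
    a=np.radians(az);t=np.radians(tilt);h=np.array([np.cos(a),np.sin(a),0]);u=np.array([0,0,1.])
    x=np.cos(t)*h+np.sin(t)*u;z=-np.cos(t)*u+np.sin(t)*h
    return R.from_matrix(np.stack([x,np.cross(z,x),z],1))
def ik(p,az,tilt,q0,w=0.0):
    T=tool(az,tilt)
    def f(q):
        P,A=fk(q,X);m=np.minimum(q-lo,hi-q)
        return np.concatenate([(P-p)*10,(A.inv()*T).as_rotvec()*3,w*np.clip(.15-m,0,None)])
    S=least_squares(f,np.clip(q0,lo+.001,hi-.001),bounds=(lo,hi));P,A=fk(S.x,X)
    return S.x,np.linalg.norm(P-p)*1000,np.degrees((A.inv()*T).magnitude())
E
python3 - <<'E'
from ik import *
q0=data()[-1][0];O=np.array([.6672,-.0261]);d=np.array([np.cos(.1536),np.sin(.1536)]);t=np.array([-d[1],d[0]])
def tcp(xw,c,s=1): 
    p=O+s*xw*t+(c-.0291)*d; return np.array([*p,.078])
for nm,s in(("p1",1),("p2",-1)):
  for tilt in(30,26):
   for xw in(.046,0,-.046):
    for c in(-.015,.005):
      q,e,a=ik(tcp(xw,c,s),8.8,tilt,q0,.3);print(nm,tilt,xw,c,tcp(xw,c,s).round(3),q.round(2),round(e,1),round(a,1))
E
```

```text
p1 30 0.046 -0.015 [0.617 0.013 0.078] [ 0.51  0.55 -0.76  2.17  1.59  0.32 -1.41] 0.0 0.0
p1 30 0.046 0.005 [0.636 0.016 0.078] [ 0.48  0.57 -0.73  2.13  1.53  0.32 -1.35] 0.0 0.0
p1 30 0 -0.015 [ 0.624 -0.033  0.078] [ 0.66  0.59 -0.82  2.15  1.53  0.32 -1.24] 0.0 0.0
p1 30 0 0.005 [ 0.643 -0.03   0.078] [ 0.62  0.6  -0.79  2.11  1.47  0.32 -1.18] 0.0 0.0
p1 30 -0.046 -0.015 [ 0.631 -0.078  0.078] [ 0.78  0.63 -0.87  2.11  1.43  0.32 -1.04] 0.0 0.0
p1 30 -0.046 0.005 [ 0.65  -0.075  0.078] [ 0.74  0.64 -0.84  2.07  1.38  0.32 -0.99] 0.0 0.0
p1 26 0.046 -0.015 [0.617 0.013 0.078] [ 0.46  0.53 -0.69  2.13  1.23  0.32 -1.07] 0.0 0.0
p1 26 0.046 0.005 [0.636 0.016 0.078] [ 0.42  0.55 -0.66  2.09  1.16  0.32 -1.01] 0.0 0.0
p1 26 0 -0.015 [ 0.624 -0.033  0.078] [ 0.58  0.56 -0.74  2.1   1.17  0.32 -0.91] 0.0 0.0
p1 26 0 0.005 [ 0.643 -0.03   0.078] [ 0.54  0.57 -0.7   2.06  1.1   0.32 -0.85] 0.0 0.0
p1 26 -0.046 -0.015 [ 0.631 -0.078  0.078] [ 0.69  0.59 -0.76  2.07  1.08  0.32 -0.73] 0.0 0.0
p1 26 -0.046 0.005 [ 0.65  -0.075  0.078] [ 0.64  0.6  -0.72  2.03  1.01  0.32 -0.67] 0.0 0.0
p2
[... 395 characters left out ...]
3 0.078] [ 0.51  0.55 -0.76  2.17  1.59  0.32 -1.41] 0.0 0.0
p2 30 -0.046 0.005 [0.636 0.016 0.078] [ 0.48  0.57 -0.73  2.13  1.53  0.32 -1.35] 0.0 0.0
p2 26 0.046 -0.015 [ 0.631 -0.078  0.078] [ 0.69  0.59 -0.76  2.07  1.08  0.32 -0.73] 0.0 0.0
p2 26 0.046 0.005 [ 0.65  -0.075  0.078] [ 0.64  0.6  -0.72  2.03  1.01  0.32 -0.67] 0.0 0.0
p2 26 0 -0.015 [ 0.624 -0.033  0.078] [ 0.58  0.56 -0.74  2.1   1.17  0.32 -0.91] 0.0 0.0
p2 26 0 0.005 [ 0.643 -0.03   0.078] [ 0.54  0.57 -0.7   2.06  1.1   0.32 -0.85] 0.0 0.0
p2 26 -0.046 -0.015 [0.617 0.013 0.078] [ 0.46  0.53 -0.69  2.13  1.23  0.32 -1.07] 0.0 0.0
p2 26 -0.046 0.005 [0.636 0.016 0.078] [ 0.42  0.55 -0.66  2.09  1.16  0.32 -1.01] 0.0 0.0
```

Feasible with margin. The model also shows q7 near -1, so a half turn to +2.1 stays in range and no regrasp is needed. Approach next.

```bash
python3 -m inch '[[[-0.6,0.1,0.4],[0,0,0]],[[-0.5,0.1,0.4],[0,0,0]],[[-0.4,0,0.5],[0,0,0]],[[0,0,0],[0,0,0]]]'
python3 plan.py .609 .012 .078 8.8 30
```

```text
clock: 9.7
eef_pos: [0.611, 0.0124, 0.107]
orientation: [0.961, 0.079, 0.263, -0.021]
ft_force: [-1.4, 0.7, -4.0]
width: 0.198
dist mm 29.1 turn [-0.004 -0.011  0.009] rows 2 t 9.7
-- [-0.33, -0.0, 0.48] [-0.02, -0.05, 0.04]
   [-0.33, 0.0, 0.48] [-0.02, -0.05, 0.04]
q [ 0.34  0.42 -0.53  2.19  1.37  0.18 -1.24]
```

```bash
python3 -m inch '[[[-0.35,0,0.5],[0,-0.05,0.05]],[[-0.35,0,0.5],[0,-0.05,0]],[[0,0,0],[0,0,0]]]'
python3 plan.py .609 .012 .078 8.8 30 1
python3 - <<'E'
from h import *
a=snap("scene","s2")[0];b=snap("top","t2")[0]
cv2.imwrite("pics/c2.png",np.hstack([cv2.resize(a[200:350,200:350],(400,400)),cv2.resize(b[110:230,270:390],(400,400))])[:,:,::-1])
E
```

```text
clock: 10.0
eef_pos: [0.6114, 0.0135, 0.0786]
orientation: [0.963, 0.078, 0.259, -0.021]
ft_force: [-0.5, -0.4, -3.7]
width: 0.192
dist mm 2.9 turn [-0.005 -0.001  0.008] rows 1 t 10.0
-- [-0.1, 0.04, -0.03] [-0.04, -0.01, 0.06]
q [ 0.34  0.48 -0.53  2.2   1.65  0.19 -1.52]
```

View pics/c2.png

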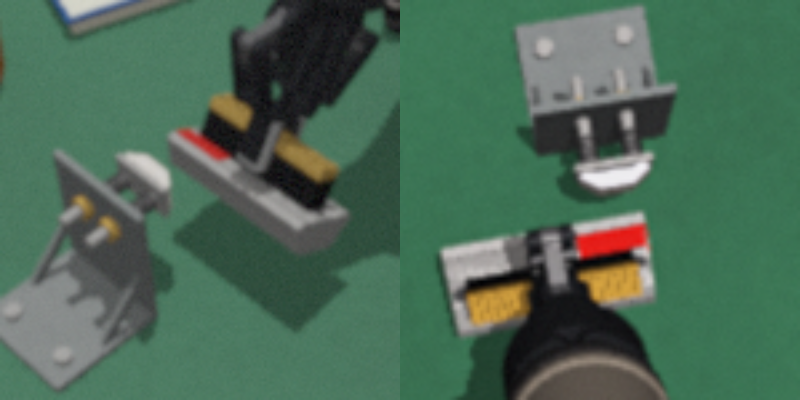

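View pics/s2.png

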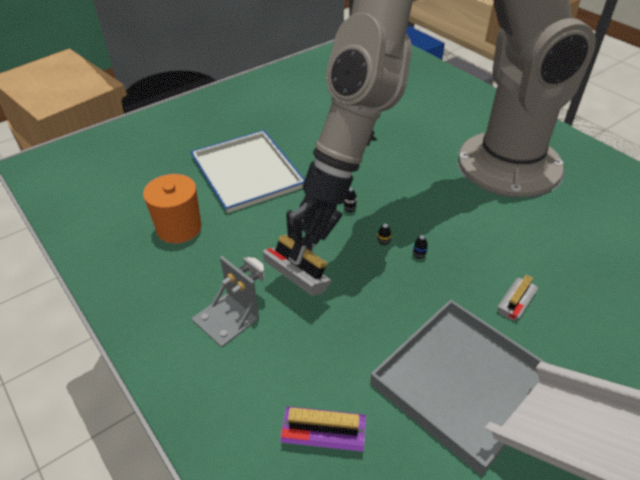

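```bash
python3 - <<'E'
from h import *
s=r.state();p0=s["eef_pos"];q=R.from_quat(s["orientation"])
for n in("top","scene"):
    p,d,P=load(n,n[0]+"2");hsv=cv2.cvtColor(np.ascontiguousarray(p),cv2.COLOR_RGB2HSV)
    L=q.inv().apply((P-p0).reshape(-1,3)).reshape(P.shape)  # tool frame: x=slide y,y=slide x,z=-slide z
    near=(np.abs(L)<[.035,.075,.04]).all(-1)
    br=near&(hsv[...,0]>14)&(hsv[...,0]<32)&(hsv[...,1]>110)&(hsv[...,2]>90)
    rd=near&((hsv[...,0]<6)|(hsv[...,0]>174))&(hsv[...,1]>150)
    for nm,m in(("brass",br),("red",rd)):
        Q=L[m];c=np.median(Q,0);k=np.polyfit(Q[:,1],Q[:,0],1)
        print(n,nm,m.sum(),(c*1000).round(1),"y",np.percentile(Q[:,1],[1,99]).round(4),"skew deg",np.degrees(k[0]).round(2),"x",np.percentile(Q[:,0],[2,98]).round(4))
E
```

```text
top brass 334 [  1.3 -18.4 -24.8] y [-0.0495  0.0483] skew deg 0.42 x [-0.009   0.0087]
top red 149 [14.6 37.6  4.1] y [0.019  0.0588] skew deg 2.06 x [0.0077 0.0216]
scene brass 310 [  5.5 -19.  -23.3] y [-0.0514  0.0464] skew deg 0.92 x [-0.0081  0.0096]
scene red 68 [11.9 35.6  5.2] y [0.0203 0.0544] skew deg 5.79 x [0.0051 0.0195]
```

The slide sits in the hand as expected: skew under 1°, centred within 1 mm, flat top 5 mm beyond the TCP. Now I ease it onto the wiper.

```bash
python3 -m inch '[[[0.3,0,0.18],[0,0,0.05]],[[0.3,0,0.18],[0,0,0]],[[0,0,0],[0,0,0]]]'
python3 plan.py .636 .0165 .078 8.8 30 1
```

```text
clock: 10.4
eef_pos: [0.6315, 0.0168, 0.0836]
orientation: [0.962, 0.076, 0.261, -0.022]
ft_force: [-2.6, -0.2, -4.1]
width: 0.198
dist mm 7.2 turn [-0.004 -0.007  0.002] rows 1 t 10.4
-- [0.04, 0.04, 0.28] [-0.04, -0.06, 0.02]
q [ 0.31  0.49 -0.51  2.16  1.54  0.19 -1.41]
```

```bash
python3 -m inch '[[[0.05,0,0.2],[0,0,0]],[[0.05,0,0.1],[0,0,0]],[[0,0,0],[0,0,0]]]'
python3 plan.py .637 .0165 .078 8.8 30 1
python3 - <<'E'
from h import *
a=snap("scene","s3")[0];b=snap("top","t3")[0]
cv2.imwrite("pics/c3.png",np.hstack([cv2.resize(a[200:350,200:350],(400,400)),cv2.resize(b[110:230,270:390],(400,400))])[:,:,::-1])
E
```

```text
clock: 10.7
eef_pos: [0.637, 0.0176, 0.0793]
orientation: [0.962, 0.076, 0.262, -0.021]
ft_force: [-3.7, -0.3, -2.1]
width: 0.194
dist mm 1.7 turn [-0.003 -0.008  0.003] rows 1 t 10.7
-- [-0.03, 0.04, 0.04] [-0.03, -0.06, 0.02]
q [ 0.31  0.51 -0.51  2.15  1.56  0.2  -1.43]
```

View pics/c3.png

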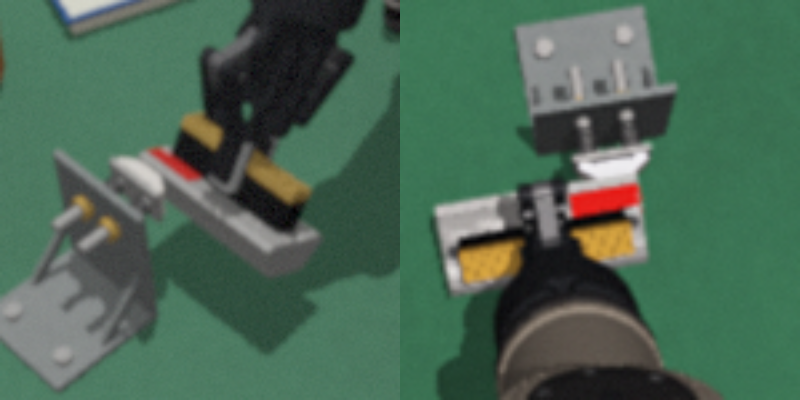

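In the right crop the flank touches the wiper at the red end (around (610,180)). The force is about 3.7 N, so about 5–6 mm of spring travel. Draw it along tool +y.

```bash
python3 -m inch '[[[0,0,0.05],[0,0,0]],[[0,0.3,0],[0,0,0]],[[0,0.3,0],[0,0,0]]]'
python3 plan.py .643 -.028 .078 8.8 30 1
```

```text
clock: 11.1
eef_pos: [0.6382, 0.0051, 0.0775]
orientation: [0.962, 0.078, 0.261, -0.023]
ft_force: [-3.0, 1.7, -3.6]
width: 0.196
dist mm 33.4 turn [-0.008 -0.006  0.006] rows 1 t 11.1
-- [-0.01, 1.34, -0.04] [-0.06, -0.05, 0.05]
q [ 0.36  0.52 -0.53  2.14  1.54  0.19 -1.37]
```

```bash
python3 -m inch '[[[0,0.3,0],[0,0,0]],[[0,0.3,0],[0,0,0.05]],[[0,0.3,0],[0,0,0]]]'
python3 plan.py .643 -.028 .078 8.8 30 1
python3 -m inch '[[[0,0.3,0],[0,0,0]],[[0,0.2,0],[0,0,0]],[[0,0,0],[0,0,0]]]'
python3 plan.py .65 -.075 .078 8.8 30 1
```

```text
clock: 11.4
eef_pos: [0.6402, -0.017, 0.0758]
orientation: [0.962, 0.076, 0.259, -0.025]
ft_force: [-3.8, 2.0, -2.9]
width: 0.195
dist mm 11.5 turn [-0.012 -0.003  0.002] rows 1 t 11.4
-- [0.08, 0.45, -0.06] [-0.1, -0.03, 0.01]
q [ 0.43  0.53 -0.57  2.13  1.48  0.19 -1.26]
clock: 11.7
eef_pos: [0.6412, -0.0322, 0.0743]
orientation: [0.963, 0.076, 0.258, -0.025]
ft_force: [-2.9, -0.5, -2.2]
width: 0.197
dist mm 43.9 turn [-0.012 -0.001  0.001] rows 1 t 11.7
-- [0.15, 1.75, -0.11] [-0.1, -0.01, 0.01]
q [ 0.48  0.54 -0.59  2.12  1.43  0.19 -1.19]
```

```bash
python3 -m inch '[[[0.08,0.2,-0.08],[-0.1,0,0]],[[0.08,0.3,-0.08],[0,0,0]],[[0.05,0.3,0],[0,0,0]]]'
python3 plan.py .65 -.075 .078 8.8 30 1
python3 -m inch '[[[0,0.3,0],[0,0,0]],[[0,0.3,0],[0,0,0]],[[0,0.2,0],[0,0,0]]]'
python3 plan.py .65 -.077 .078 8.8 30 1
```

```text
clock: 12.0
eef_pos: [0.6457, -0.0505, 0.0798]
orientation: [0.963, 0.076, 0.257, -0.02]
ft_force: [-4.0, 0.8, -4.3]
width: 0.191
dist mm 24.9 turn [-0.001  0.001  0.004] rows 1 t 12.0
-- [-0.02, 0.99, 0.07] [-0.01, 0.01, 0.03]
q [ 0.53  0.54 -0.61  2.1   1.32  0.2  -1.04]
clock: 12.3
eef_pos: [0.6485, -0.0707, 0.08]
orientation: [0.963, 0.077, 0.257, -0.019]
ft_force: [-2.7, 1.3, -3.2]
width: 0.193
dist mm 6.8 turn [0.    0.003 0.007] rows 1 t 12.3
-- [-0.02, 0.26, 0.08] [0.0, 0.02, 0.06]
q [ 0.59  0.56 -0.64  2.09  1.25  0.21 -0.93]
```

```bash
python3 -m inch '[[[0,0.25,0.05],[0,0,0]],[[0,0.1,0.03],[0,0,0]],[[0,0,0],[0,0,0]],[[0,0,0],[0,0,0]]]'
python3 plan.py .65 -.077 .078 8.8 30 1
python3 - <<'E'
from h import *
a=snap("scene","s4")[0];b=snap("top","t4")[0]
cv2.imwrite("pics/c4.png",np.hstack([cv2.resize(a[170:320,200:350],(400,400)),cv2.resize(b[110:230,270:390],(400,400))])[:,:,::-1])
E
```

```text
clock: 12.7
eef_pos: [0.6508, -0.0805, 0.0781]
orientation: [0.963, 0.077, 0.257, -0.018]
ft_force: [-2.8, 1.1, -2.1]
width: 0.19
dist mm 3.6 turn [0.002 0.003 0.007] rows 1 t 12.7
-- [-0.01, -0.14, -0.0] [0.01, 0.03, 0.06]
q [ 0.61  0.57 -0.65  2.08  1.24  0.21 -0.89]
```

View pics/c4.png

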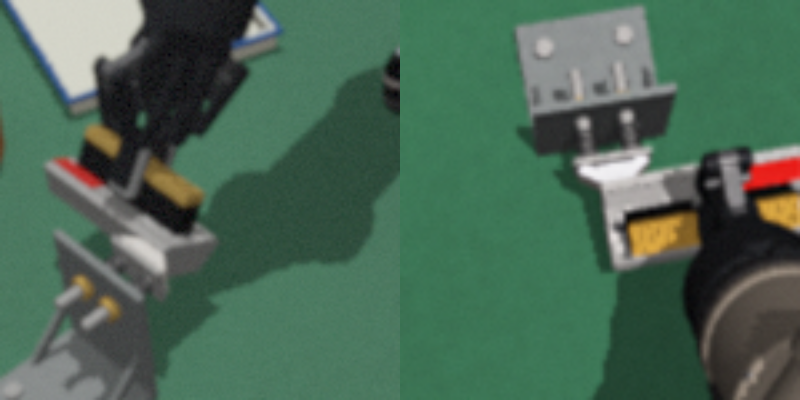

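The unmarked end is now on the wiper (right crop, (610,180)), still sprung by about 4.5 mm, so pass 1 is done. Back off, rise, and turn end for end. The turn is a pure half turn about tool z, negative sense, which keeps q7 in range.

```bash
python3 -m inch '[[[-0.6,0,-0.35],[0,0,0]],[[-0.6,0,-0.35],[0,0,0]],[[0.1,0,-0.9],[0,0,0]],[[0.3,0,-0.8],[0,0,0]],[[0.4,0,-0.8],[0,0,0]]]'
python3 plan.py .612 -.075 .155 8.8 30
python3 - <<'E'
from ik import *
q0=data()[-1][0];q0[6]+=1
for az,ti in((8.8,30),(-81.2+360,0),(188.8,-30)):
  for p in((.612,-.075,.155),(.65,-.075,.078),(.636,.016,.078)):
    q,e,a=ik(np.array(p),az,ti,q0,.3);print(az,p,q.round(2),round(e,1),round(a,1))
E
```

```text
clock: 13.3
eef_pos: [0.6032, -0.0881, 0.1438]
orientation: [0.963, 0.078, 0.257, -0.017]
ft_force: [1.2, -0.5, -3.5]
width: 0.195
dist mm 19.3 turn [0.003 0.003 0.009] rows 1 t 13.3
-- [0.6, -0.46, -0.18] [0.03, 0.03, 0.08]
q [ 0.9   0.48 -0.96  2.13  0.96  0.32 -0.59]
8.8 (0.612, -0.075, 0.155) [ 0.86  0.45 -0.93  2.11  0.88  0.32 -0.56] 0.0 0.0
8.8 (0.65, -0.075, 0.078) [ 0.74  0.64 -0.84  2.08  1.38  0.32 -1.  ] 0.0 0.0
8.8 (0.636, 0.016, 0.078) [ 0.48  0.56 -0.73  2.13  1.54  0.32 -1.35] 0.0 0.0
278.8 (0.612, -0.075, 0.155) [ 0.09  0.46 -0.09  1.77  0.05  0.91 -1.44] 0.0 0.0
278.8 (0.65, -0.075, 0.078) [-0.    0.61  0.03  1.73 -0.03  0.81 -1.38] 0.0 0.0
278.8 (0.636, 0.016, 0.078) [-0.18  0.59  0.07  1.78 -0.06  0.78 -1.49] 0.0 0.0
188.8 (0.612, -0.075, 0.155) [ 0.86  0.45 -0.93  2.11  0.88  0.32  2.59] 0.0 0.0
188.8 (0.65, -0.075, 0.078) [ 0.74  0.64 -0.84  2.08  1.38  0.32  2.15] 0.0 0.0
188.8 (0.636, 0.016, 0.078) [ 0.48  0.56 -0.73  2.13  1.54  0.32  1.79] 0.0 0.0
```

```bash
python3 -m inch '[[[0.5,-0.4,-0.2],[0,0,0]],[[0,0,0],[0,0,-1]],[[0,0,0],[0,0,-1]],[[0,0,0],[0,0,-1]],[[0,0,0],[0,0,-1]]]'
python3 -m inch '[[[0,0,0],[0,0,-1]],[[0,0,0],[0,0,-1]],[[0,0,0],[0,0,-1]],[[0,0,0],[0,0,-1]],[[0,0,0],[0,0,-1]]]'
python3 plan.py .612 -.075 .155 188.8 -30 | sed -n '1p;$p'
```

```text
clock: 13.8
eef_pos: [0.6159, -0.08, 0.163]
orientation: [0.914, 0.309, 0.258, 0.052]
ft_force: [0.3, 0.2, -4.6]
width: 0.193
clock: 14.3
eef_pos: [0.6197, -0.0828, 0.1665]
orientation: [0.775, 0.573, 0.231, 0.132]
ft_force: [-0.4, -0.7, -3.5]
width: 0.195
dist mm 15.9 turn [ 2.000e-03  2.800e-02 -2.017e+00] rows 18 t 14.3
q [ 1.05  0.58 -1.21  2.09  1.15  0.49  0.37]
```

```bash
python3 -m inch '[[[0,0,0],[0,0,-1]],[[0,0,0],[0,0,-1]],[[0,0,0],[0,0,-1]],[[0,0,0],[0,0,-1]],[[0,0,0],[0,0,-1]]]' | head -3
python3 plan.py .612 -.075 .155 188.8 -30 | sed -n '1p;$p'
python3 -m inch '[[[0,0,0],[0,0,-1]],[[0,0,0],[0,0,-1]],[[0,0,0],[0,0,-1]],[[0,0,0],[0,0,-1]],[[0,0,0],[0,0,-1]]]' |head -3
python3 plan.py .612 -.075 .155 188.8 -30 | sed -n '1,9p;$p'
```

```text
clock: 14.8
eef_pos: [0.6233, -0.0863, 0.1692]
orientation: [0.564, 0.781, 0.178, 0.2]
dist mm 21.4 turn [-0.009  0.033 -1.396] rows 12 t 14.8
q [ 1.09  0.64 -1.29  2.08  1.22  0.57  0.95]
clock: 15.3
eef_pos: [0.6268, -0.0902, 0.1714]
orientation: [0.299, 0.915, 0.106, 0.247]
dist mm 26.8 turn [-0.023  0.033 -0.777] rows 7 t 15.3
-- [0.15, -0.0, 0.04] [-0.03, 0.04, -0.92]
   [0.15, 0.01, 0.04] [-0.03, 0.04, -0.92]
   [0.14, 0.03, 0.04] [-0.03, 0.04, -0.92]
   [0.14, 0.04, 0.04] [-0.03, 0.04, -0.92]
   [0.13, 0.06, 0.04] [-0.03, 0.04, -0.92]
-- [0.13, 0.07, 0.04] [-0.03, 0.04, -0.92]
   [0.12, 0.09, 0.05] [-0.03, 0.04, -0.92]
q [ 1.12  0.68 -1.34  2.07  1.27  0.62  1.55]
q [ 1.12  0.68 -1.34  2.07  1.27  0.62  1.55]
```

```bash
python3 -m inch '[[[0.15,0,0],[0,0,-0.9]],[[0.15,0,0],[0,0,-0.9]],[[0.15,0,0],[0,0,-0.9]],[[0.15,0.05,0.05],[0,0.1,-0.9]]]' | head -3
python3 plan.py .612 -.075 .155 188.8 -30 | sed -n '1p;$p'
python3 -m inch '[[[0.15,0.05,0.05],[0,0.1,-0.9]],[[0.1,0.05,0.05],[0,0,-0.9]],[[0.1,0.05,0.05],[0,0,-0.8]]]' |head -3
python3 plan.py .612 -.075 .12 188.8 -30 
```

```text
clock: 15.7
eef_pos: [0.619, -0.0853, 0.1655]
orientation: [0.09, 0.96, 0.048, 0.261]
dist mm 16.3 turn [-0.032  0.018 -0.332] rows 3 t 15.7
q [ 1.12  0.7  -1.36  2.09  1.29  0.64  1.96]
clock: 16.0
eef_pos: [0.6157, -0.0826, 0.1594]
orientation: [-0.064, 0.963, 0.005, 0.26]
dist mm 40.3 turn [-0.035  0.002 -0.011] rows 2 t 16.0
-- [0.44, 0.18, 0.65] [-0.15, 0.01, -0.04]
   [0.44, 0.17, 0.65] [-0.15, 0.01, -0.04]
q [ 1.11  0.71 -1.36  2.1   1.31  0.66  2.27]
```

```bash
python3 -m inch '[[[0.4,0.15,0.65],[-0.15,0,0]],[[0.4,0.1,0.65],[-0.1,0,0]],[[0.3,0,0.5],[0,0,0]],[[0,0,0],[0,0,0]]]' 
python3 plan.py .622 -.0795 .078 188.8 -30 
```

```text
clock: 16.4
eef_pos: [0.6173, -0.0804, 0.1067]
orientation: [-0.067, 0.963, 0.017, 0.261]
ft_force: [-0.6, 0.1, -3.6]
width: 0.195
dist mm 29.1 turn [-0.01   0.005 -0.013] rows 2 t 16.4
-- [0.21, 0.01, 0.54] [-0.04, 0.02, -0.05]
   [0.21, 0.0, 0.55] [-0.04, 0.02, -0.05]
q [ 1.05  0.78 -1.26  2.13  1.47  0.6   2.15]
```

```bash
python3 -m inch '[[[0.2,0,0.55],[-0.05,0,-0.1]],[[0.2,0,0.5],[0,0,0]],[[0,0,0],[0,0,0]]]' 
python3 plan.py .622 -.0795 .078 188.8 -30 1
python3 - <<'E'
from h import *
a=snap("scene","s5")[0];b=snap("top","t5")[0]
cv2.imwrite("pics/c5.png",np.hstack([cv2.resize(a[170:320,200:350],(400,400)),cv2.resize(b[110:230,290:410],(400,400))])[:,:,::-1])
E
```

```text
clock: 16.7
eef_pos: [0.6251, -0.0815, 0.0811]
orientation: [-0.072, 0.962, 0.017, 0.263]
ft_force: [-0.1, -0.0, -3.9]
width: 0.196
dist mm 4.8 turn [-0.007  0.009 -0.002] rows 1 t 16.7
-- [0.16, 0.1, 0.05] [-0.06, 0.07, -0.02]
q [ 1.02  0.82 -1.22  2.12  1.57  0.6   2.09]
```

View pics/c5.png

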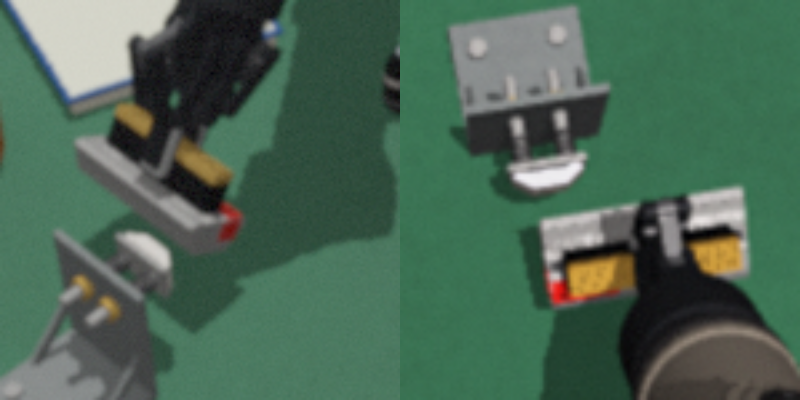

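The red end now leads to the left, and the plain flank faces the wiper (right crop: slide end at (545,225), wiper at (547,180)). Now press on.

```bash
python3 -m inch '[[[-0.28,0.08,0.23],[0,0.05,0]],[[-0.28,0.08,0.23],[0,0,0]],[[0,0,0],[0,0,0]]]' 
python3 plan.py .649 -.072 .078 188.8 -30 1
```

```text
clock: 17.1
eef_pos: [0.6453, -0.0746, 0.0822]
orientation: [-0.072, 0.962, 0.016, 0.262]
ft_force: [-2.1, 0.0, -3.8]
width: 0.2
dist mm 6.2 turn [-0.009  0.007 -0.002] rows 1 t 17.1
-- [-0.06, 0.08, 0.23] [-0.07, 0.06, -0.02]
q [ 0.98  0.84 -1.21  2.08  1.55  0.62  2.11]
```

```bash
python3 -m inch '[[[-0.08,0,0.15],[-0.05,0.05,0]],[[-0.05,0,0.1],[0,0,0]],[[0,0,0],[0,0,0]]]' 
python3 plan.py .649 -.072 .078 188.8 -30 1
python3 - <<'E'
from h import *
a=snap("scene","s6")[0];b=snap("top","t6")[0]
cv2.imwrite("pics/c6.png",np.hstack([cv2.resize(a[170:320,200:350],(400,400)),cv2.resize(b[110:230,290:410],(400,400))])[:,:,::-1])
E
```

```text
clock: 17.4
eef_pos: [0.6514, -0.0732, 0.0784]
orientation: [-0.073, 0.963, 0.019, 0.258]
ft_force: [-4.0, -0.2, -2.3]
width: 0.194
dist mm 2.7 turn [-0.002 -0.    -0.001] rows 1 t 17.4
-- [0.08, 0.06, -0.03] [-0.02, -0.0, -0.01]
q [ 0.96  0.85 -1.2   2.06  1.53  0.62  2.13]
```

View pics/c6.png

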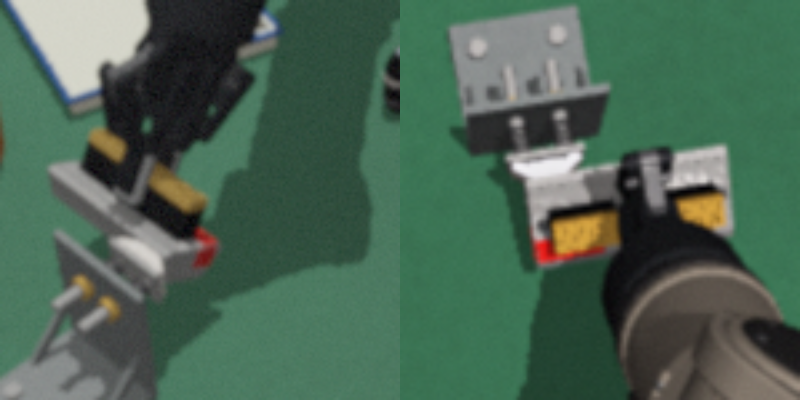

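Flush at the red end (right crop, (540,175)), about 6 mm of travel. Draw along tool +y.

```bash
python3 -m inch '[[[0,0.3,0],[0,0,0]],[[0,0.3,0],[0,0,0]],[[0,0.3,0],[0,0,0]]]'
python3 plan.py .643 -.028 .078 188.8 -30 1
python3 -m inch '[[[0,0.3,0],[0,0,0]],[[0,0.3,0],[0,0,0]]]'
python3 plan.py .643 -.028 .078 188.8 -30 1
```

```text
clock: 17.8
eef_pos: [0.6464, -0.0533, 0.0768]
orientation: [-0.071, 0.964, 0.017, 0.256]
ft_force: [-3.3, -2.0, -4.0]
width: 0.193
dist mm 25.6 turn [-0.008 -0.004 -0.005] rows 1 t 17.8
-- [-0.04, 1.02, -0.04] [-0.06, -0.03, -0.04]
q [ 0.93  0.85 -1.2   2.08  1.56  0.64  2.06]
clock: 18.0
eef_pos: [0.6435, -0.0371, 0.0764]
orientation: [-0.071, 0.964, 0.017, 0.256]
ft_force: [-2.3, -1.7, -4.0]
width: 0.189
dist mm 9.2 turn [-0.008 -0.005 -0.005] rows 1 t 18.0
-- [-0.06, 0.36, -0.04] [-0.06, -0.04, -0.04]
q [ 0.9   0.84 -1.21  2.09  1.58  0.65  2.01]
```

```bash
python3 -m inch '[[[-0.1,0.25,-0.02],[0,0,0]],[[-0.03,0.25,0],[0,0,0]],[[0,0.2,0],[0,0,0]]]'
python3 plan.py .636 .018 .078 188.8 -30 1
python3 -m inch '[[[0,0.3,0],[0,0,0]],[[0,0.3,0],[0,0,0]]]'
python3 plan.py .636 .018 .078 188.8 -30 1
```

```text
clock: 18.3
eef_pos: [0.6428, -0.0168, 0.0783]
orientation: [-0.071, 0.964, 0.017, 0.256]
ft_force: [-2.6, -2.5, -4.1]
width: 0.195
dist mm 35.5 turn [-0.007 -0.006 -0.004] rows 1 t 18.3
-- [0.06, 1.42, -0.03] [-0.06, -0.05, -0.03]
q [ 0.86  0.84 -1.21  2.1   1.59  0.67  1.97]
clock: 18.5
eef_pos: [0.6405, -0.0014, 0.0781]
orientation: [-0.071, 0.964, 0.017, 0.255]
ft_force: [-3.6, -2.5, -3.9]
width: 0.192
dist mm 19.9 turn [-0.008 -0.006 -0.005] rows 1 t 18.5
-- [0.06, 0.79, -0.03] [-0.06, -0.05, -0.04]
q [ 0.84  0.84 -1.22  2.1   1.6   0.69  1.93]
```

```bash
python3 -m inch '[[[0,0.3,0],[0,0,0]],[[0,0.3,0],[0,0,0]],[[0.02,0.2,0],[0,0,0]],[[0,0,0],[0,0,0]]]'
python3 plan.py .636 .0215 .078 188.8 -30 1
python3 - <<'E'
from h import *
a=snap("scene","s7")[0];b=snap("top","t7")[0]
cv2.imwrite("pics/c7.png",np.hstack([cv2.resize(a[200:350,200:350],(400,400)),cv2.resize(b[110:230,270:390],(400,400))])[:,:,::-1])
E
```

```text
clock: 18.9
eef_pos: [0.6363, 0.0225, 0.078]
orientation: [-0.072, 0.964, 0.018, 0.255]
ft_force: [-3.2, -1.5, -3.3]
width: 0.195
dist mm 1.0 turn [-0.005 -0.006 -0.004] rows 1 t 18.9
-- [0.02, -0.04, -0.01] [-0.04, -0.05, -0.03]
q [ 0.79  0.84 -1.22  2.11  1.62  0.71  1.87]
```

View pics/c7.png

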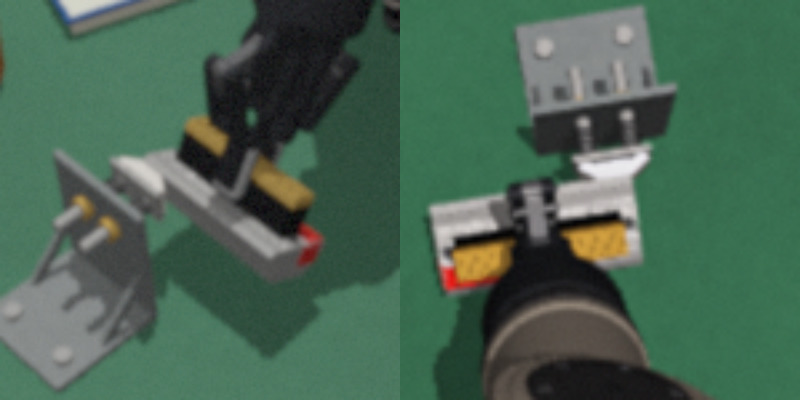

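Pass 2 has reached the unmarked end, still sprung (right crop, slide end (633,240), wiper (612,165)). Back off and rise, and measure the dish.

```bash
python3 -m inch '[[[0.6,0,-0.35],[0,0,0]],[[0.6,0,-0.35],[0,0,0]],[[-0.1,0,-0.9],[0,0,0]],[[-0.3,0,-0.8],[0,0,0]],[[-0.4,0,-0.8],[0,0,0]]]' | head -3
python3 plan.py .6 -.1 .17 180 0 | tail -1
python3 - <<'E'
from h import *
for n in("top","scene"):
    p,d,P=load(n,n+"0");hsv=cv2.cvtColor(np.ascontiguousarray(p),cv2.COLOR_RGB2HSV)
    b=(hsv[...,0]>100)&(hsv[...,0]<130)&(hsv[...,1]>110)&(np.linalg.norm(P[...,:2]-[.5,-.35],axis=-1)<.17)
    print(n,b.sum(),rect(P[b]),np.median(P[b][:,2]))
from ik import *
q0=data()[-1][0]
for az in(173,353):
    q,e,a=ik(np.array([.498,-.35,.06]),az,0,q0+[0,0,0,0,0,0,0],.3);print(az,q.round(2),e,a)
E
```

```text
clock: 19.5
eef_pos: [0.5892, 0.0183, 0.1444]
orientation: [-0.074, 0.963, 0.022, 0.257]
q [ 0.94  0.67 -1.35  2.18  1.4   0.65  1.99]
top 823 (array([ 499.6, -350.3]), array([232.5, 194.1]), 80.3) 0.018146830580664797
scene 131 (array([ 497.9, -347.7]), array([232.1, 191.1]), 80.5) 0.017971490590136807
173 [ 1.28  0.9  -1.15  1.79  0.93  1.1   2.81] 4.296355973427044e-10 1.6122334071176087e-10
353 [0.14 0.58 0.42 2.25 4.51 0.17 2.07] 54.895267517073 22.23876881917109
```

```bash
python3 plan.py .52 -.28 .17 145 0
```

```text
dist mm 307.3 turn [0.205 0.495 0.747] rows 13 t 19.5
-- [0.26, -0.87, -0.25] [0.13, 0.32, 0.48]
   [0.22, -0.89, -0.22] [0.13, 0.32, 0.48]
   [0.18, -0.91, -0.2] [0.13, 0.32, 0.48]
   [0.13, -0.92, -0.18] [0.13, 0.32, 0.48]
   [0.09, -0.93, -0.16] [0.13, 0.32, 0.48]
-- [0.04, -0.93, -0.15] [0.13, 0.32, 0.48]
   [-0.01, -0.94, -0.13] [0.13, 0.32, 0.48]
   [-0.06, -0.94, -0.12] [0.13, 0.32, 0.48]
   [-0.11, -0.93, -0.11] [0.13, 0.32, 0.48]
   [-0.16, -0.93, -0.1] [0.13, 0.32, 0.48]
-- [-0.21, -0.92, -0.09] [0.13, 0.32, 0.48]
   [-0.26, -0.91, -0.08] [0.13, 0.32, 0.48]
   [-0.3, -0.89, -0.08] [0.13, 0.32, 0.48]
q [ 0.94  0.67 -1.35  2.18  1.4   0.65  1.99]
```

```bash
python3 -m inch '[[[0.25,-0.8,-0.25],[0.1,0.3,0.5]],[[0.2,-0.8,-0.2],[0.15,0.3,0.5]],[[0.2,-0.9,-0.2],[0.15,0.35,0.5]],[[0.15,-0.9,-0.2],[0.1,0.3,0.5]],[[0.1,-0.9,-0.15],[0.15,0.3,0.5]]]' | head -3
python3 plan.py .52 -.28 .17 145 0
```

```text
clock: 20.0
eef_pos: [0.5672, -0.0875, 0.1631]
orientation: [0.076, 0.982, 0.019, 0.17]
dist mm 198.3 turn [0.14  0.318 0.452] rows 9 t 20.0
-- [0.05, -0.87, -0.11] [0.13, 0.29, 0.42]
   [0.01, -0.88, -0.09] [0.13, 0.29, 0.42]
   [-0.03, -0.88, -0.08] [0.13, 0.29, 0.42]
   [-0.07, -0.88, -0.07] [0.13, 0.29, 0.42]
   [-0.11, -0.87, -0.06] [0.13, 0.29, 0.42]
-- [-0.15, -0.87, -0.05] [0.13, 0.29, 0.42]
   [-0.2, -0.86, -0.04] [0.13, 0.29, 0.42]
   [-0.24, -0.85, -0.04] [0.13, 0.29, 0.42]
   [-0.28, -0.84, -0.03] [0.13, 0.29, 0.42]
q [ 1.11  0.64 -1.36  2.07  1.    0.79  2.21]
```

```bash
python3 -m inch '[[[0.05,-0.9,-0.1],[0.15,0.3,0.45]],[[0,-0.9,-0.1],[0.15,0.3,0.45]],[[0,-0.9,-0.1],[0.15,0.3,0.45]],[[-0.1,-0.9,-0.05],[0.15,0.3,0.45]],[[-0.1,-0.9,-0.05],[0.15,0.3,0.45]]]' | head -3
python3 plan.py .50 -.345 .15 145 0
```

```text
clock: 20.5
eef_pos: [0.5442, -0.201, 0.1725]
orientation: [0.215, 0.973, 0.005, 0.078]
dist mm 152.3 turn [0.057 0.147 0.175] rows 7 t 20.5
-- [-0.1, -0.86, 0.11] [0.07, 0.17, 0.21]
   [-0.12, -0.85, 0.11] [0.07, 0.17, 0.21]
   [-0.15, -0.85, 0.12] [0.07, 0.17, 0.21]
   [-0.17, -0.85, 0.12] [0.07, 0.17, 0.21]
   [-0.19, -0.84, 0.12] [0.07, 0.17, 0.21]
-- [-0.22, -0.83, 0.13] [0.07, 0.17, 0.21]
   [-0.24, -0.83, 0.13] [0.07, 0.17, 0.21]
q [ 1.21  0.68 -1.31  1.91  0.83  1.02  2.28]
```

```bash
python3 -m inch '[[[-0.1,-0.9,0.1],[0.1,0.25,0.3]],[[-0.15,-0.9,0.1],[0.1,0.25,0.3]],[[-0.15,-0.9,0.1],[0.1,0.25,0.3]],[[-0.2,-0.9,0.1],[0.1,0.25,0.3]],[[-0.2,-0.7,0.1],[0.1,0.2,0.3]]]' | head -3
python3 plan.py .50 -.345 .12 145 0
```

```text
clock: 21.0
eef_pos: [0.517, -0.3114, 0.163]
orientation: [0.305, 0.952, -0.001, 0.007]
dist mm 57.1 turn [ 0.002  0.015 -0.009] rows 3 t 21.0
-- [-0.07, -0.5, 0.57] [0.0, 0.04, -0.02]
   [-0.07, -0.5, 0.57] [0.0, 0.04, -0.02]
   [-0.07, -0.5, 0.57] [0.0, 0.04, -0.02]
q [ 1.26  0.75 -1.22  1.75  0.77  1.18  2.34]
```

```bash
python3 -m inch '[[[-0.1,-0.45,0.6],[0,0.05,0]],[[-0.05,-0.4,0.6],[0,0.05,0]],[[-0.05,-0.3,0.5],[0,0,0]],[[0,0,0],[0,0,0]]]' | head -3
python3 plan.py .50 -.345 .07 145 0
python3 - <<'E'
from h import *
a=snap("scene","s8")[0];b=snap("top","t8")[0]
cv2.imwrite("pics/c8.png",np.hstack([cv2.resize(a[100:250,150:350],(400,300)),cv2.resize(b[170:320,410:570],(400,300))])[:,:,::-1])
E
```

```text
clock: 21.4
eef_pos: [0.5047, -0.3418, 0.1161]
orientation: [0.306, 0.952, 0.001, 0.003]
dist mm 46.5 turn [ 0.003  0.005 -0.01 ] rows 2 t 21.4
-- [0.04, -0.11, 0.92] [0.01, 0.02, -0.04]
   [0.04, -0.11, 0.92] [0.01, 0.02, -0.04]
q [ 1.28  0.81 -1.16  1.77  0.82  1.14  2.37]
```

View pics/c8.png

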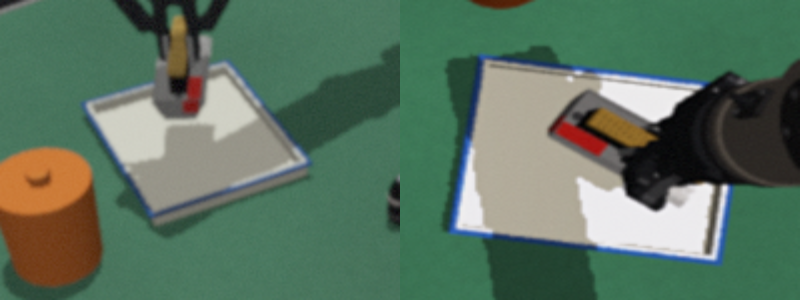

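The slide is upright over the dish, inside the walls (right crop, around (610,145)). Lower it.

```bash
python3 -m inch '[[[0,-0.1,0.9],[0,0,0]],[[0,-0.1,0.9],[0,0,0]],[[0,0,0.7],[0,0,0]],[[0,0,0],[0,0,0]]]'
python3 plan.py .50 -.345 .0345 145 0 1
```

```text
clock: 21.9
eef_pos: [0.5081, -0.3411, 0.0576]
orientation: [0.302, 0.953, 0.002, 0.008]
ft_force: [0.6, 1.2, -4.3]
width: 0.191
dist mm 24.8 turn [ 0.008  0.014 -0.003] rows 1 t 21.9
-- [0.19, -0.32, 0.92] [0.06, 0.12, -0.02]
q [ 1.24  0.88 -1.1   1.8   0.9   1.05  2.32]
```

```bash
python3 -m inch '[[[0.1,-0.1,0.4],[0.05,0.12,0]],[[0,-0.05,0.3],[0,0,0]],[[0,0,0.1],[0,0,0]],[[0,0,0],[0,0,0]]]'
python3 plan.py .50 -.345 .0345 145 0 1
```

```text
clock: 22.3
eef_pos: [0.5061, -0.342, 0.0386]
orientation: [0.301, 0.954, 0.001, 0.001]
ft_force: [-0.1, 1.0, -3.6]
width: 0.195
dist mm 7.9 turn [ 0.003  0.002 -0.001] rows 1 t 22.3
-- [0.13, -0.24, 0.16] [0.02, 0.01, -0.01]
q [ 1.23  0.9  -1.08  1.8   0.92  1.04  2.31]
```

```bash
python3 -m inch '[[[0,0,0.1],[0,0,0]],[[0,0,0.07],[0,0,0]],[[0,0,0],[0,0,0]]]'
python3 -m inch '[[[0,0,0.03],[0,0,0]],[[0,0,0],[0,0,0]]]'
```

```text
clock: 22.6
eef_pos: [0.5068, -0.3423, 0.035]
orientation: [0.301, 0.954, 0.001, 0.002]
ft_force: [0.1, 0.4, -4.4]
width: 0.194
clock: 22.8
eef_pos: [0.5071, -0.3424, 0.0349]
orientation: [0.301, 0.954, 0.001, 0.002]
ft_force: [1.2, -0.0, -3.3]
width: 0.195
```

```bash
python3 -m inch '[[[0,0,0.05],[0,0,0]],[[0,0,0],[0,0,0]]]'
python3 -m inch '[[[0,0,0.05],[0,0,0]],[[0,0,0],[0,0,0]]]'
```

```text
clock: 23.0
eef_pos: [0.5075, -0.3425, 0.0349]
orientation: [0.301, 0.954, 0.0, 0.003]
ft_force: [0.1, 0.5, -3.3]
width: 0.194
clock: 23.2
eef_pos: [0.5078, -0.3427, 0.0348]
orientation: [0.301, 0.953, 0.0, 0.003]
ft_force: [-0.5, -0.6, -4.4]
width: 0.198
```

```bash
python3 -m inch '[[[-0.03,0,0.1],[0,0,0]],[[0,0,0],[0,0,0]]]'
python3 -m inch '[[[0,0,0.1],[0,0,0]],[[0,0,0],[0,0,0]]]'
```

```text
clock: 23.4
eef_pos: [0.5082, -0.3428, 0.0352]
orientation: [0.302, 0.953, -0.001, 0.002]
ft_force: [0.1, -0.6, -3.9]
width: 0.195
clock: 23.6
eef_pos: [0.5088, -0.343, 0.035]
orientation: [0.302, 0.953, -0.002, 0.003]
ft_force: [-0.3, 1.3, -3.7]
width: 0.194
```

```bash
python3 - <<'E'
from h import *
s=r.state();print(s["qpos"].round(3),s["joint_torque"].round(1),s["ft_force"],s["moment"])
a=snap("scene","s9")[0];b=snap("top","t9")[0]
cv2.imwrite("pics/c9.png",cv2.resize(a[80:280,150:416],(798,600))[:,:,::-1])
from ik import *
P,A=fk(s["qpos"],X);print(P,s["eef_pos"])
E
```

```text
[ 1.22   0.904 -1.074  1.799  0.934  1.039  2.302] [  0.4 -61.  -21.1 -17.8   0.2   0.1  -0.1] [-0.31865905  1.29389181 -3.67388264] [0.11341347 0.01689451 0.03389737]
[ 0.50876414 -0.34303428  0.03501903] [ 0.50876412 -0.3430348   0.03501857]
```

View pics/c9.png

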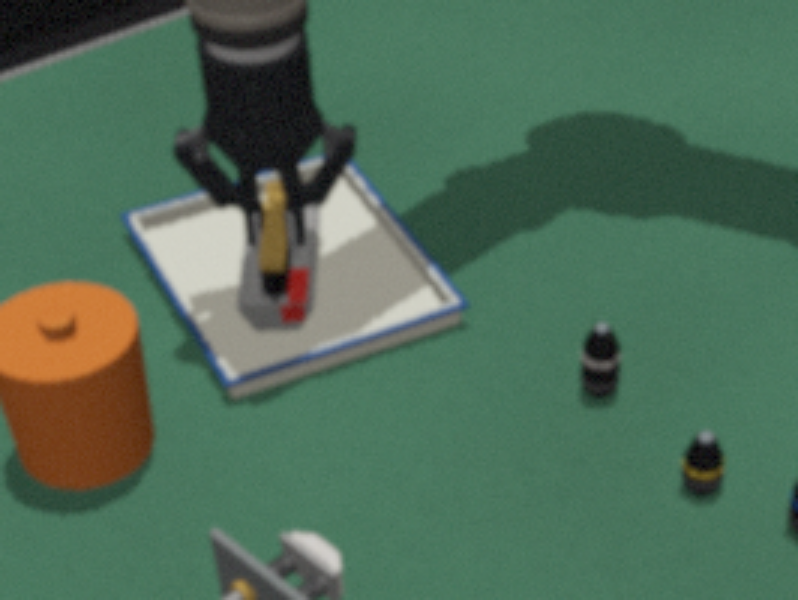

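View pics/t9.png

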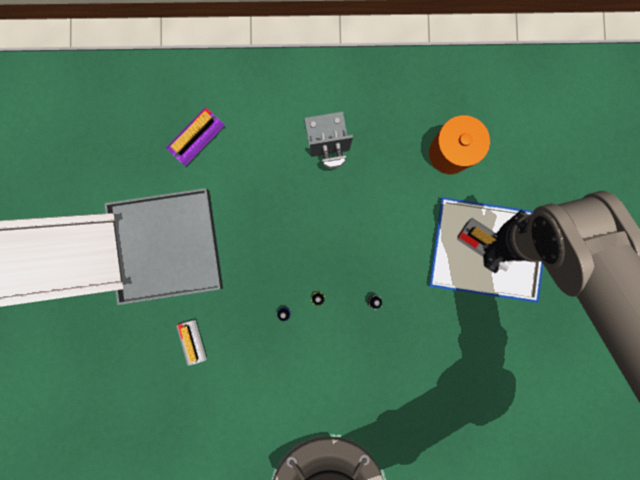

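```bash
python3 -m inch '[[[-0.08,0,0.2],[0,0,0]]]'
python3 -m inch '[[[-0.05,0,0.2],[0,0,0]]]'
```

```text
clock: 23.8
eef_pos: [0.5092, -0.3436, 0.0344]
orientation: [0.302, 0.953, -0.003, 0.0]
ft_force: [-40.0, 8.5, 89.0]
width: 0.196
clock: 23.9
eef_pos: [0.5091, -0.3436, 0.0345]
orientation: [0.302, 0.953, -0.005, -0.002]
ft_force: [-24.8, 4.6, 52.6]
width: 0.194
```

That touched down hard (89 N, below the limit of 120 N). Relax the pressure before releasing.

```bash
python3 -m inch '[[[0,0,-0.05],[0,0,0]]]'
python3 -m inch '[[[0,0,0],[0,0,0]]]'
```

```text
clock: 24.0
eef_pos: [0.5093, -0.3432, 0.0371]
orientation: [0.302, 0.953, -0.005, -0.001]
ft_force: [0.5, -0.5, -4.2]
width: 0.196
clock: 24.1
eef_pos: [0.5097, -0.3434, 0.0373]
orientation: [0.302, 0.953, -0.006, -0.001]
ft_force: [-0.0, -0.2, -4.1]
width: 0.198
```

```bash
python3 -m inch '[[[0,0,0.08],[0,0.03,0]]]'
python3 -m inch '[[[0,0,0],[0,0,0]]]'
```

```text
clock: 24.2
eef_pos: [0.5095, -0.3438, 0.0348]
orientation: [0.302, 0.953, -0.005, -0.002]
ft_force: [-5.6, -2.7, 10.6]
width: 0.194
clock: 24.3
eef_pos: [0.5096, -0.3439, 0.0348]
orientation: [0.302, 0.953, -0.005, -0.003]
ft_force: [-5.0, 0.5, 10.4]
width: 0.196
```

```bash
python3 -m inch '[[[0,0,0],[0,0,0]],[[0,0,0],[0,0,0]],[[0,0,0],[0,0,0]],[[0,0,0],[0,0,0]],[[0,0,0],[0,0,0]]]' 0.6
python3 -m inch '[[[0,0,-0.4],[0,0,0]],[[0,0,-0.6],[0,0,0]],[[0,0,-0.8],[0,0,0]],[[0,0,-1],[0,0,0]],[[0,0,-1],[0,0,0]]]'
```

```text
clock: 24.8
eef_pos: [0.5101, -0.3441, 0.0325]
orientation: [0.303, 0.953, -0.004, -0.003]
ft_force: [1.2, -0.6, -0.1]
width: 0.598
clock: 25.3
eef_pos: [0.5098, -0.3426, 0.1326]
orientation: [0.302, 0.953, -0.003, -0.005]
ft_force: [0.9, -0.6, 0.4]
width: 0.602
```

Released cleanly. Rise further and check.

```bash
python3 -m inch '[[[0,0,-1],[0,0,0]],[[0,0,-1],[0,0,0]],[[0,0,-1],[0,0,0]],[[0,0,-0.5],[0,0,0]],[[0,0,0],[0,0,0]]]'
python3 - <<'E'
from h import *
p,d,P=snap("scene","s10");b,d2,P2=snap("top","t10")
def reg(nm,P,x0,y0,x1,y1,zl,zh):
    Q=P[y0:y1,x0:x1];m=(Q[...,2]>zl)&(Q[...,2]<zh);print(nm,rect(Q[m]),Q[m].mean(0).round(4))
reg("cover",P2,420,100,500,180,.09,.13)
reg("o1",P2,270,300,298,328,.03,.07);reg("o2",P2,305,285,330,310,.03,.07);reg("o3",P2,365,285,390,315,.03,.07)
near=np.linalg.norm(P[...,:2]-[.509,-.344],axis=-1)<.075
for lo,hi in((.052,.066),(.024,.034)):
    m=near&(P[...,2]>lo)&(P[...,2]<hi);print("slide",lo,m.sum(),rect(P[m]),np.median(P[m][:,2]))
for n,PP,pp in(("top",P2,b),("scene",P,p)):
    hsv=cv2.cvtColor(np.ascontiguousarray(pp),cv2.COLOR_RGB2HSV)
    w=(np.linalg.norm(PP[...,:2]-[.66,-.024],axis=-1)<.06)&(hsv[...,1]<50)&(hsv[...,2]>120)&(PP[...,2]>.08)&(PP[...,2]<.09)&(PP[...,0]<.682)
    print("wiper",rect(PP[w]),np.sort(PP[w][:,0])[:4].round(4))
cv2.imwrite("pics/c10.png",cv2.resize(p[80:280,150:416],(798,600))[:,:,::-1])
E
```

```text
clock: 25.8
eef_pos: [0.5137, -0.3407, 0.2368]
orientation: [0.301, 0.954, -0.005, 0.002]
ft_force: [0.5, -0.3, -0.1]
width: 0.597
cover (array([ 707.1, -277.5]), array([98.3, 99.8]), 40.6) [ 0.7061 -0.2764  0.1007]
o1 (array([374.6,  83. ]), array([26.3, 24.3]), 87.6) [0.3751 0.0826 0.0426]
o2 (array([403.6,  12.7]), array([24.6, 23.2]), 43.5) [0.4039 0.0126 0.0393]
o3 (array([ 394.8, -103.7]), array([24.7, 24.8]), 87.6) [ 0.3956 -0.1023  0.0479]
slide 0.052 258 (array([ 508.3, -344.7]), array([107.6,  18.4]), 54.9) 0.06010708378034563
slide 0.024 576 (array([ 509.7, -343. ]), array([124.8,  57. ]), 55.0) 0.029152717738716194
wiper (array([673.4, -24.1]), array([41.5, 16.5]), 89.5) [0.6652 0.6659 0.6659 0.666 ]
wiper (array([674.2, -24. ]), array([15.3, 47. ]), 4.1) [0.6661 0.6668 0.6668 0.6671]
```

View pics/c10.png

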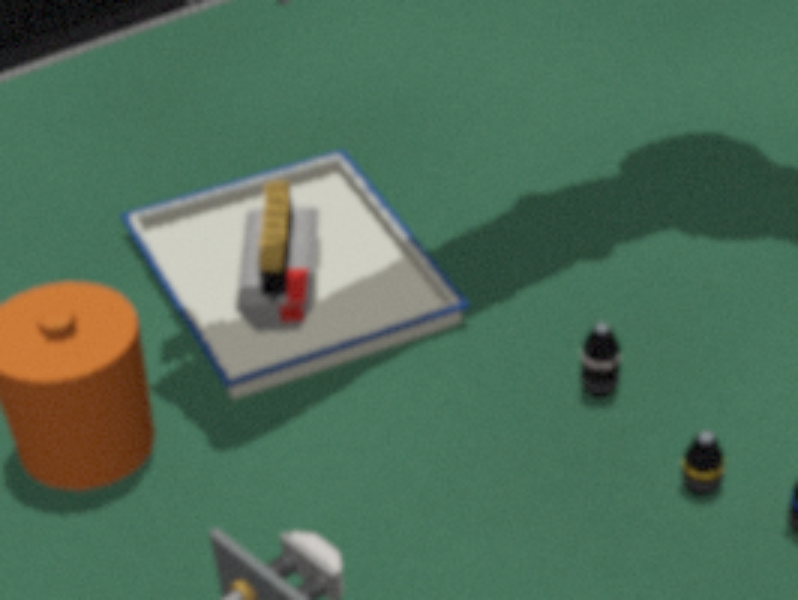

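The slide lies rack up in the dish, flat top at 29 mm. The wiper is back at rest and the bystanders have not moved.

```bash
python3 -c "
from cell import ticket;print(ticket.sign_off())"
```

```text
the job is handed in; nothing more can be done
None
```

I wiped both flanks of the tray slide on the wiper, red-marked end leading each time, then laid it rack up in the white dish, let go and handed the job in at about 26 s. The hand-in gave no verdict.

**Wiping:** I drew the red-marked flank first, turned the slide half a turn in the hand, then drew the plain flank. Each draw ran from about +48 to about −50 mm along the flank. I estimate the wiper gave about 3 to 7 mm, worked out from the hand position and the measured force, since the joint value itself cannot be read.

**Last checks:**
- **Slide:** it lies within about 10 mm of the dish centre, flat top at 29 mm, so it rests on the dish floor.
- **Wiper:** it is back at rest to within camera accuracy, about 1 mm.
- **Bystanders:** the objectives and dust cover are within 1 mm of where they stood.

**What went less well:**
- **Hard touchdown:** small downward steps had no effect, so I pushed harder and the wrist force reached at least 89 N for a moment (limit 120 N). The slide then rose about 2.5 mm, and I set it down again with about 14 N, still held, before letting go.
- **Wiper position:** the images put the wiper about 4 mm further left along its face than my first estimate. I allowed for this in the second pass.

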